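# Load chainplate tangs in the drilling jig and lock its carriage

## Robot

A 6-joint arm with a two-finger parallel gripper is mounted at the origin on the work surface. World frame = base frame: x ahead of the robot, y to its left, z up, the work surface at z = 0. Lengths are in mm, angles in rad, forces in N, time in s.
With the tool pointing down it reaches from about 275 to 750 mm from the base axis. Payload 10.2 kg.
Tool frame: the origin (TCP) lies between the finger pads; the fingertips stand 8 mm ahead of it and the grasp point (between the pads) lies 11 mm behind it; z points along the fingers, y is the line along which they close (so a half turn about z gives the same grasp; the last joint's range is limited). The gripper opens to 85 mm and grips with 20 to 120 N. Pads are 22 mm wide; open, the fingers measure 114 mm over their backs; the gripper's body (76 mm by 85 mm) begins 54 mm behind the grasp point. The pads swing forward as they close: fully open they stand 13 mm farther back than shut.
Start: joints at [-1.457, 0.313, 1.498, -0, 1.331, -0.223], TCP at [173.483, -495.515, 239.294] pointing down, gripper open.
Joint ranges: [-2.94, 2.94], [-0.97, 2.17], [0.19, 2.56], [-1.23, 4.37], [0.02, 3.11], [-2.88, 2.88]. Speed limits (rad/s): [2.39, 2.39, 3.01, 3.14, 3.14, 3.14].

## Interface

Orientations are given as a unit quaternion [w, x, y, z].
In Python, from rig import * gives the robot as it stands.
- The arm moves only by the shell command python3 -m handwheel 'ROWS' [FORCE]. ROWS is JSON, a list that holds one entry, the list of rows, each a list of 7 numbers: the shift along the world's x, y, z in mm, then the turn, a rotation vector about the world's x, y, z in degrees, then the opening, from -1 (shut) to 1 (fully open). A call has 1 to 8 rows; each row shifts and turns the commanded pose from where the row before left it; what a row does not reach is not made up. A row lasts 1/8 s, in which the tool goes at most 62.5 mm and 10.7 degrees, less where a joint would pass 70% of its speed; a pose out of reach is approached as far as the arm can. A call is refused whole if a number of a shift passes 62.5 or a number of a turn 10.7, either way. A call with a gripper value outside its range is refused whole. The fingers move at their own pace and stop on an object; FORCE is the grip in N (left out, the last holds). Time passes only in rows, so rows that do not move let the fingers close. It gives the time, the measured TCP pose, the force, the opening and the grip force at its end, in the units of the state.
- sense(): the state, without advancing time (a new reading comes with each control period).
- capture(name): name is "scene" or "top" or "wrist"; returns a dict with "image" (480x640x3 uint8, red, green, blue), "fx", "fy", "cx", "cy" (pixels), "dist_coeffs" ([k1, k2, p1, p2, k3] as OpenCV has them; the pictures are not rectified), "rvec" (rotation vector, rad) and "tvec" (3), from world to camera coordinates, as OpenCV has them; the wrist camera has in their place "hand_eye" (4x4, takes a point from camera to tool coordinates, whose origin is the TCP and whose axes are the flange's). Camera axes: x right, y down, z forward; pixel columns grow to the right and rows downward; lengths in mm; the calibration is good to about 2 mm. A picture is of the moment at which its call begins: read the wrist's pose just before it. There is no depth.
- finish_job(): hands the job in; it is judged then, once.
The state is a dict: "time_s": time; "joints": joint angles; "dq": joint speeds; "tau": joint torques, N m; "eef_pos": TCP position; "ee_rot": TCP orientation; "force": force on the tool from outside, world axes, zero at the start; "wrist_torque": the same for the moment, N m; "grip_width": opening from 0.0 (shut) to 1.0 (fully open); "grip_force": force on a finger pad.
Only numpy, scipy, OpenCV 4.12 (cv2) and the standard library are available. Lean on these libraries where they do the work, as an engineer would, in place of code of your own. Each camera call takes 0.05 s, during which the arm holds its last target. There are 200 camera calls.

## Task

Draw the jig's carriage all the way back to its loading stop and there stand every bronze tang on the bench upright, foot down, in a slot of its own, its foot squarely at the slot's bottom and its sides lined up with the slot. Then ease the loaded carriage smoothly along its slide until it is fully home at the other stop, and lock it: first press the plunger knob all the way down, then turn it clockwise to its end stop. Leave the mallet, the tin and the plane where they are.

Things in the scene. Friction and masses are not known exactly. Their poses are not given: they have to be found in the camera images.
- rig: Drilling jig fixed on the bench: base plate 130 x 560 x 12 mm. Origin on the bench; its +y is the way the carriage is fed home, x runs across the slide. At the -y end the low loading stop; at the +y end the home stop, a post with an arm (top at 77 mm) for the locking plunger. An upright drill guide, 74 mm high, stands at x = +57 to +77 mm, y = -55 to +195 mm.
- carriage (a joint): Position of the carriage along the rig's +y, m: 0 = at the loading stop, 0.14 = fully home. Friction about 4 N, light damping; stays where left. The carriage is an aluminium block 75 mm (x) by 250 mm (y), top 50 mm above the bench, with five slots in a row along y, a black upright handle plate at its -y end and a flat steel tongue at its +y end.
- handle (a point): Top centre of the carriage's handle, 100 mm above the bench: an upright plate 12 mm thick along the rig's y, 44 mm wide along its x, 66 mm tall, with about 29 mm free to the carriage block (top at 50 mm) and 45 mm to a tang's foot in slot 1. It travels with the carriage. Axes as the rig's.
- plunger (a joint): How far the locking plunger is pressed down, m: 0 = up, 0.010 = fully down, pin in the tongue. Takes about 5 N of push and stays where it is left; no spring.
- lockknob (a joint): Turn of the plunger's knob, rad, growing clockwise seen from above: starts at 0 to 0.15, end stop (locked) at 1.35. Friction about 0.06 N m.
- lock_grip (a point): Top centre of the plunger's black bar-shaped knob, on its vertical axis, 132 mm above the bench with the plunger up. The bar is 46 mm along this point's x, 14 mm thick along its y and 30 mm tall below this point. The point turns and sinks with the knob; at turn 0 its axes are the rig's. The fixed bush is 45 mm below this point with the plunger up.
- slot1 (a point): Centre of the mouth of slot 1 of 5 in the carriage, flush with the block's top 50 mm above the bench; axes as the rig's. Slots are 42 mm along x by 38 mm along y, 16 mm deep, with a small chamfer, 46 mm apart along y; slot 1 is nearest the handle, slot 5 nearest the tongue. All five are empty at the start.
- slot2 (a point): Centre of the mouth of slot 2 of 5 in the carriage, flush with the block's top 50 mm above the bench; axes as the rig's. Slots are 42 mm along x by 38 mm along y, 16 mm deep, with a small chamfer, 46 mm apart along y; slot 1 is nearest the handle, slot 5 nearest the tongue. All five are empty at the start.
- slot3 (a point): Centre of the mouth of slot 3 of 5 in the carriage, flush with the block's top 50 mm above the bench; axes as the rig's. Slots are 42 mm along x by 38 mm along y, 16 mm deep, with a small chamfer, 46 mm apart along y; slot 1 is nearest the handle, slot 5 nearest the tongue. All five are empty at the start.
- slot4 (a point): Centre of the mouth of slot 4 of 5 in the carriage, flush with the block's top 50 mm above the bench; axes as the rig's. Slots are 42 mm along x by 38 mm along y, 16 mm deep, with a small chamfer, 46 mm apart along y; slot 1 is nearest the handle, slot 5 nearest the tongue. All five are empty at the start.
- slot5 (a point): Centre of the mouth of slot 5 of 5 in the carriage, flush with the block's top 50 mm above the bench; axes as the rig's. Slots are 42 mm along x by 38 mm along y, 16 mm deep, with a small chamfer, 46 mm apart along y; slot 1 is nearest the handle, slot 5 nearest the tongue. All five are empty at the start.
- tang1: Bronze chainplate tang, 65 mm tall, 300 g (more or less): a foot 38 mm (its x) by 34 mm (its y), 20 mm thick, with a flat blade rising from its middle, 10 mm thick along x, 20 mm wide along y, 45 mm tall. Starts standing on the bench between robot and jig, any yaw. Origin at the centre of its underside. Three to five are present; absent ones are None.
- tang2: Bronze chainplate tang, 65 mm tall, 300 g (more or less): a foot 38 mm (its x) by 34 mm (its y), 20 mm thick, with a flat blade rising from its middle, 10 mm thick along x, 20 mm wide along y, 45 mm tall. Starts standing on the bench between robot and jig, any yaw. Origin at the centre of its underside. Three to five are present; absent ones are None.
- tang3: Bronze chainplate tang, 65 mm tall, 300 g (more or less): a foot 38 mm (its x) by 34 mm (its y), 20 mm thick, with a flat blade rising from its middle, 10 mm thick along x, 20 mm wide along y, 45 mm tall. Starts standing on the bench between robot and jig, any yaw. Origin at the centre of its underside. Three to five are present; absent ones are None.
- tang4: Bronze chainplate tang, 65 mm tall, 300 g (more or less): a foot 38 mm (its x) by 34 mm (its y), 20 mm thick, with a flat blade rising from its middle, 10 mm thick along x, 20 mm wide along y, 45 mm tall. Starts standing on the bench between robot and jig, any yaw. Origin at the centre of its underside. Three to five are present; absent ones are None.
- tang5: Bronze chainplate tang, 65 mm tall, 300 g (more or less): a foot 38 mm (its x) by 34 mm (its y), 20 mm thick, with a flat blade rising from its middle, 10 mm thick along x, 20 mm wide along y, 45 mm tall. Starts standing on the bench between robot and jig, any yaw. Origin at the centre of its underside. Three to five are present; absent ones are None.
- mallet: Bystander: wooden mallet standing on its head, 88 mm across, 195 mm tall, off the +y end of the jig. Origin at its underside.
- tin: Bystander: plain grey tin 72 mm across, 85 mm tall, off the -y end of the jig. Origin at its underside.
- plane: Bystander: small block plane 45 x 150 mm, about 73 mm tall, beyond the jig. Origin at its underside.
Mind the look-alikes: they are no part of the job. What is shaped like the tang4 but blue or grey is not meant. Leave any blue look-alike of the tang2 alone.

How it is judged:
By the outcome, as a careful person would: the job done as asked, in the order asked, and still so for the second after the job is handed in, with the robot touching nothing.
Of tang1, tang2, tang3, tang4, tang5 only 3 to 5 are there at a start; the rules pass over those that are not, and their reading is None.
At some moment in a run one of tang1, tang2, tang3, tang4, tang5 may be knocked a few centimetres aside while the robot is not near it.
It also fails if it takes over 210 s, if anything falls off the work surface, if the arm or the gripper's body presses on something with over 40 N, if the wrist force passes 120 N, or if a joint passes its speed limit or range.

## Working session

There is one attempt and no reset: what is moved stays moved. The work goes in short steps, Python scripts to look and compute and a shell command to move; the robot and the scene stay as the last step left them, time stands still between calls to the robot, and variables do not carry over. Pictures are saved under pics/ and viewed, at most 14 in all, crops included, and the job is handed in when it is done.

```bash
ls; mkdir -p pics
python3 - <<'E'
from rig import *
import cv2
for n in("scene","top"):
    c=capture(n); cv2.imwrite(f"pics/{n}0.png",c["image"][:,:,::-1])
    print({k:v for k,v in c.items() if k!="image"})
print(sense())
E
```

```text
pics
{'fx': 441.9756095790316, 'fy': 441.9756095790316, 'cx': 321.36439431872066, 'cy': 230.51569053106746, 'dist_coeffs': array([-0.06085311,  0.        ,  0.        ,  0.        ,  0.        ]), 'rvec': array([ 1.12908985,  2.38324838, -0.9783876 ]), 'tvec': array([ 377.826911  , -240.6628456 , 1295.14090626])}
{'fx': 536.3371440593828, 'fy': 536.3371440593828, 'cx': 311.8205597431175, 'cy': 236.78748169702178, 'dist_coeffs': array([-0.05310182,  0.        ,  0.        ,  0.        ,  0.        ]), 'rvec': array([ 2.14880941, -2.13795897,  0.14662336]), 'tvec': array([  11.51243943,  601.81479517, 1258.41291246])}
{'time_s': 0.1, 'joints': array([-1.45742848e+00,  3.13378284e-01,  1.49833200e+00,  1.85218125e-05,
        1.33096578e+00, -2.23412618e-01]), 'dq': array([ 1.72483201e-05, -1.18880440e-03, -5.25000736e-04, -1.36825093e-04,
        6.30957931e-04,  1.04171899e-03]), 'tau': array([ 3.20016436e-03, -4.12895143e+01, -2.60142606e+01, -1.15797206e-04,
        2.96381324e-03, -2.93082064e-05]), 'eef_pos': array([ 173.44953965, -495.30689179,  238.81131214]), 'ee_rot': array([-5.40392087e-04,  9.85856059e-01,  1.67593370e-01,  3.87719865e-05]), 'force': array([-1.18111596, -0.30013708,  0.50833707]), 'wrist_torque': array([-0.0146201 , -0.03217922, -0.01537543]), 'grip_force': 0.0, 'grip_width': 1.0003102582005492}
```

View pics/top0.png

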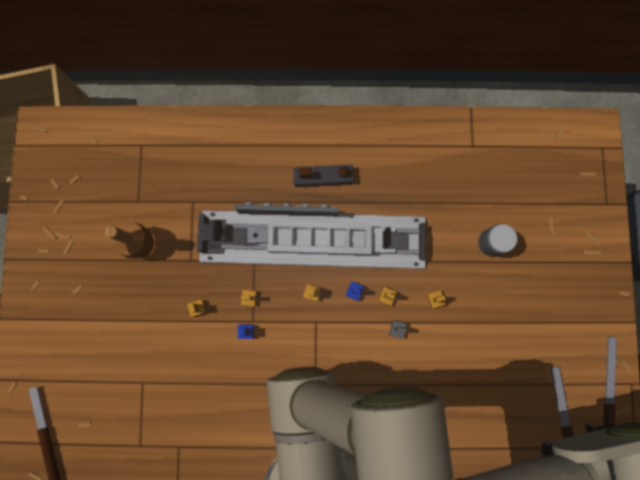

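View pics/scene0.png

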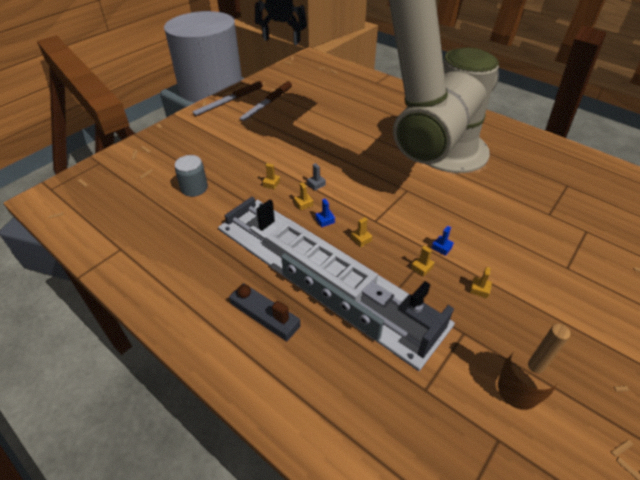

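The top view shows five bronze tangs at (197,308), (249,297), (313,293), (389,296) and (438,299). The look-alikes are blue at (246,331) and (355,291) and grey at (399,329). In the scene view the bronze ones are at (271,176), (303,196), (362,233), (423,262) and (482,283). The carriage sits partway along, with its handle at top (379,240). The loading stop is on the right, which is -y.

```bash
cat > h.py <<'E'
from rig import *
import numpy as np, cv2
from scipy.spatial.transform import Rotation as R
def cam(n):
    s=sense(); c=capture(n)
    K=np.array([[c["fx"],0,c["cx"]],[0,c["fy"],c["cy"]],[0,0,1]]); c["K"]=K
    if n=="wrist":
        w,x,y,z=s["ee_rot"]; T=np.eye(4); T[:3,:3]=R.from_quat([x,y,z,w]).as_matrix(); T[:3,3]=s["eef_pos"]
        M=T@np.array(c["hand_eye"]); c["R"]=M[:3,:3].T; c["o"]=M[:3,3]
    else:
        c["R"]=cv2.Rodrigues(c["rvec"])[0]; c["o"]=-c["R"].T@c["tvec"]
    c["t"]=-c["R"]@c["o"]; return c
def rays(c,px):
    u=cv2.undistortPoints(np.array(px,float).reshape(-1,1,2),c["K"],np.array(c["dist_coeffs"]))[:,0]
    d=np.c_[u,np.ones(len(u))]@c["R"]; return d/np.linalg.norm(d,axis=1)[:,None]
def plane(c,px,z):
    d=rays(c,px); return c["o"]+d*((z-c["o"][2])/d[:,2])[:,None]
def proj(c,P):
    return cv2.projectPoints(np.array(P,float).reshape(-1,1,3),cv2.Rodrigues(c["R"])[0],c["t"],c["K"],np.array(c["dist_coeffs"]))[0][:,0]
def tri(c1,p1,c2,p2):
    a,b=rays(c1,[p1])[0],rays(c2,[p2])[0]
    k=np.linalg.lstsq(np.c_[a,-b],c2["o"]-c1["o"],rcond=None)[0]
    A,B=c1["o"]+k[0]*a,c2["o"]+k[1]*b
    return (A+B)/2,np.linalg.norm(A-B)
def blobs(m,amin,amax=1e9):
    n,l,s,ce=cv2.connectedComponentsWithStats(m.astype(np.uint8))
    return [(ce[i],s[i],l==i) for i in range(1,n) if amin<s[i][4]<amax]
def bronze(im):
    h=cv2.cvtColor(im,cv2.COLOR_RGB2HSV); return cv2.inRange(h,(17,150,90),(32,255,255))>0
def save(im,n,sc=1):
    cv2.imwrite(f"pics/{n}.png",cv2.resize(im,None,fx=sc,fy=sc,interpolation=cv2.INTER_CUBIC)[:,:,::-1])
E
python3 - <<'E'
from h import *
np.set_printoptions(precision=1,suppress=True)
t=cam("top");s=cam("scene")
im=t["image"]
for p in [(313,295),(310,290),(249,300),(389,298)]: print(cv2.cvtColor(im[p[1]:p[1]+1,p[0]:p[0]+1],cv2.COLOR_RGB2HSV)[0,0])
bt=sorted(blobs(bronze(t["image"]),40),key=lambda b:b[0][0]);bs=sorted(blobs(bronze(s["image"]),40),key=lambda b:-b[0][0])
for n,b in(("t",bt),("s",bs)):
    for x in b: print(n,x[0],x[1])
# whole-blob centroid at z~20 rough
if len(bt)==len(bs):
    for a,b in zip(bt,bs): print(tri(t,a[0],s,b[0]))
save(im[180:350,180:460],"topcrop",2.8)
E
```

```text
[ 18 180 133]
[ 19 180 174]
[ 18 188 152]
[ 18 180 125]
t [193.9 307.6] [187 300  16  17 161]
t [247.7 297.6] [241 290  15  17 216]
t [310.7 292.4] [303 284  16  17 194]
t [387.2 296. ] [379 287  18  19 234]
t [436.2 299. ] [427 290  19  19 249]
s [483.  285.1] [471 267  21  31 329]
s [424.6 261.6] [412 246  23  30 269]
s [363.  232.5] [352 217  20  30 301]
s [304.1 198.2] [294 182  20  28 257]
s [270.5 177.1] [262 163  18  27 298]
(array([429.7, 299.1,  23.6]), np.float64(2.400678340827571))
(array([454. , 170.2,  26.4]), np.float64(2.0569626725751577))
(array([467.8,  17. ,  28. ]), np.float64(0.6684193091526209))
(array([ 459.8, -168.5,   23.9]), np.float64(1.1503648248940694))
(array([ 453.9, -288.2,   26.8]), np.float64(1.8190203009626036))
```

View pics/topcrop.png

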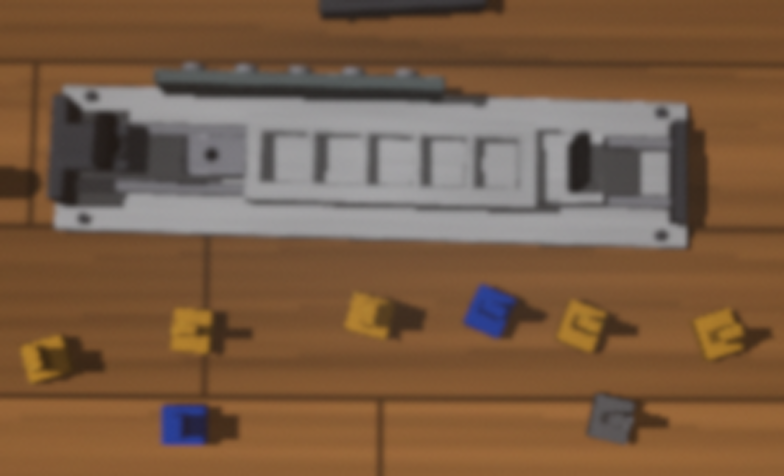

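The close crop confirms the choice: five bronze tangs below the jig, with the blue and grey look-alikes among them. The slot mouths are at crop x 292 to 500, y 160, the handle at (580,162), and the plate's bottom edge runs from (55,230) to (687,247).

Run:
```python
from h import *
np.set_printoptions(precision=1,suppress=True)
t=cam("top");f=lambda P:np.array(P)/2.8+180
print("plate",plane(t,f([(65,87),(687,105),(687,247),(55,230)]),12))
P=plane(t,f([(285,158),(340,159),(393,161),(445,162),(498,164)]),50);print("slots",P,np.diff(P,axis=0))
print("handle",plane(t,f([(580,162)]),100),"knob",plane(t,f([(107,143)]),132))
s=cam("scene"); save(s["image"][190:370,210:460],"scenecrop",3.2)
# wrist view geometry
w=capture("wrist");print(np.array(w["hand_eye"]),w["fx"],w["cx"],w["cy"],w["dist_coeffs"])
```

```text
plate [[ 670.4  288.1   12. ]
 [ 656.4 -269.    12. ]
 [ 529.2 -265.9   12. ]
 [ 541.5  292.6   12. ]]
slots [[601.3  87.1  50. ]
 [600.7  39.6  50. ]
 [599.2  -6.1  50. ]
 [598.5 -50.9  50. ]
 [597.  -96.6  50. ]] [[ -0.7 -47.5   0. ]
 [ -1.5 -45.7   0. ]
 [ -0.7 -44.8   0. ]
 [ -1.5 -45.7   0. ]]
handle [[ 591.8 -160.7  100. ]] knob [[601.1 226.5 132. ]]
[[   0.    -1.    -0.3   75.5]
 [   1.     0.     0.     0.1]
 [  -0.    -0.3    1.  -135.1]
 [   0.     0.     0.     1. ]] 334.41901081750325 314.04793633277853 242.40349966111555 [-0.1  0.   0.   0.   0. ]
```

View pics/scenecrop.png

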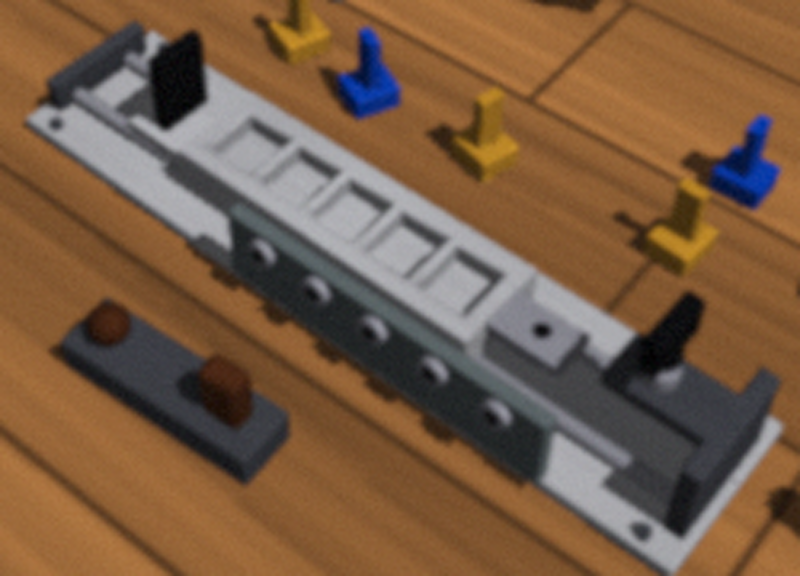

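The scene crop shows the handle standing free at (180,75), five empty slots, the tongue's hole at (540,330) and the lock knob at (675,330), with the look-alikes clear of the jig. The rig is at about (599, 11) with yaw near -1.4°, and the slot pitch checks at 46 mm. I'll move above the handle.

```bash
python3 -m handwheel '[[[26,21,0,0,0,-1.3,1],[26,21,0,0,0,-1.3,1],[26,21,0,0,0,-1.3,1],[26,21,0,0,0,-1.3,1],[26,21,0,0,0,-1.3,1],[26,21,0,0,0,-1.3,1],[26,21,0,0,0,-1.3,1],[26,21,0,0,0,-1.3,1]]]' 40; python3 -m handwheel '[[[26,21,0,0,0,-1.3,1],[26,21,0,0,0,-1.3,1],[26,21,0,0,0,-1.3,1],[26,21,0,0,0,-1.3,1],[26,21,0,0,0,-1.3,1],[26,21,0,0,0,-1.3,1],[26,21,0,0,0,-1.3,0.3],[0,0,0,0,0,0,0.3]]]'
python3 - <<'E'
from h import *
np.set_printoptions(precision=2,suppress=True)
w=cam("wrist");save(w["image"],"w1");print(w["o"],w["R"])
print(sense()["grip_width"])
E
```

```text
time_s: 1.35
eef_pos: [382.3, -326.7, 239.3]
ee_rot: [0.0, 0.997, 0.077, 0.0]
force: [0.2, -0.2, 0.0]
grip_width: 0.999
grip_force: 0.0
time_s: 2.35
eef_pos: [564.4, -179.2, 238.8]
ee_rot: [-0.0, 1.0, -0.001, -0.0]
force: [0.1, -0.0, 0.6]
grip_width: 0.652
grip_force: 0.0
[ 640.06 -179.51  373.95] [[ 0.   -1.    0.  ]
 [-0.95  0.    0.3 ]
 [-0.3  -0.   -0.95]]
0.6521697727192216
```

View pics/w1.png

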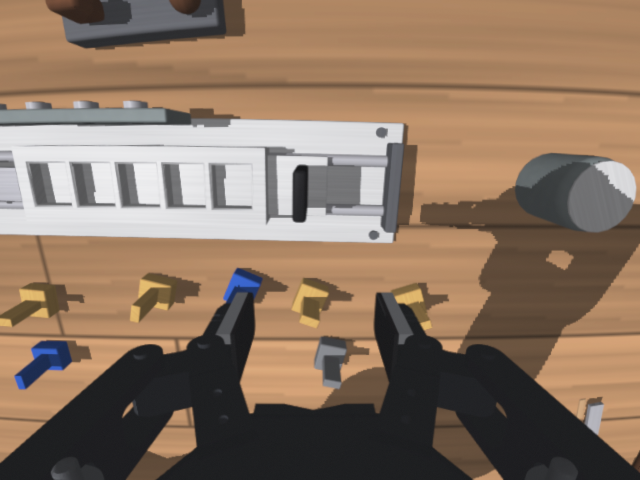

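The wrist view shows the slots from (49,185) to (232,186), the handle at (301,193), the tin at (575,190), and the bronze tangs at (37,299), (155,290), (311,297) and (410,302). I'll work out positions from it.

```bash
cat >> h.py <<'E'
def slots(c,lo=150):
    """bright floor/dark-rim quads are unreliable; list black blobs and slot floor blobs"""
def black(im,v=40): return cv2.cvtColor(im,cv2.COLOR_RGB2HSV)[:,:,2]<v
E
python3 - <<'E'
from h import *
np.set_printoptions(precision=1,suppress=True)
w=cam("wrist");im=w["image"]
b=black(im);b[250:]=0
for x in blobs(b,150):print("blk",x[0],x[1], cv2.minAreaRect(np.argwhere(x[2])[:,::-1].astype(np.float32)))
print("slotcorners z50",plane(w,[(211,164),(252,164),(252,208),(213,209)],50),plane(w,[(26,164),(69,164),(74,207),(34,208)],50))
print("plate",plane(w,[(404,124),(391,241)],12))
save(im[130:250,150:420],"w1c",2.9)
E
```

```text
blk [302.5 187.6] [295 165  11  55 238] ((300.0, 192.0), (54.0, 10.0), 90.0)
slotcorners z50 [[ 616.8  -82.4   50. ]
 [ 616.5 -121.6   50. ]
 [ 574.1 -119.4   50. ]
 [ 573.2  -80.6   50. ]] [[619.9 104.   50. ]
 [618.8  58.5  50. ]
 [576.2  62.1  50. ]
 [575.6 106.   50. ]]
plate [[ 654.5 -273.4   12. ]
 [ 528.3 -267.9   12. ]]
```

View pics/w1c.png

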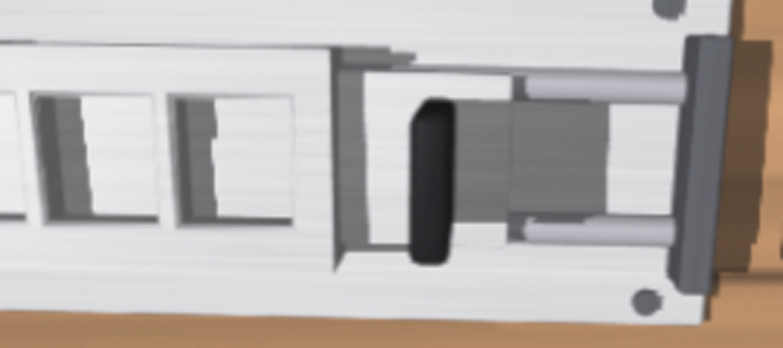

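The crop shows the handle plate as a black upright bar centred near (432,190), slot 1 at (235,158), and roughly 85 mm of free travel to the stop at (700,160).

Run:
```python
from h import *
np.set_printoptions(precision=1,suppress=True)
w=cam("wrist");t=cam("top")
print("handle",plane(w,[(299,196),(299,220),(299,172)],100))
print(tri(w,(299,196),t,(387.1,237.9)))
print("stop face",plane(w,[(150+690/2.9,130+100/2.9)],30), sense()["eef_pos"])
```

```text
handle [[ 593.7 -168.8  100. ]
 [ 573.4 -168.5  100. ]
 [ 613.2 -169.1  100. ]]
(array([ 592.6, -165.4,   83.7]), np.float64(6.143831859670415))
stop face [[ 614.1 -255.9   30. ]] [ 563.  -181.1  239.3]
```

```bash
python3 -m handwheel '[[[15,7,0,0,0,-0.7,0.3],[15,7,0,0,0,-0.7,0.3],[0,0,-25,0,0,0,0.3],[0,0,-35,0,0,0,0.3],[0,0,-35,0,0,0,0.3],[0,0,-30,0,0,0,0.3],[0,0,-20,0,0,0,0.3],[0,0,-18,0,0,0,0.3]]]' 40; python3 -m handwheel '[[[0,0,0,0,0,0,-1],[0,0,0,0,0,0,-1],[0,0,0,0,0,0,-1],[0,0,0,0,0,0,-1],[0,0,0,0,0,0,-1],[0,0,0,0,0,0,-1]]]' 30
```

```text
time_s: 3.55
eef_pos: [593.1, -167.2, 75.7]
ee_rot: [0.0, 1.0, -0.014, -0.0]
force: [-1.2, 0.1, 0.7]
grip_width: 0.656
grip_force: 0.0
time_s: 4.3
eef_pos: [593.9, -166.8, 77.4]
ee_rot: [0.0, 1.0, -0.014, 0.001]
force: [-1.5, 0.9, 6.3]
grip_width: 0.136
grip_force: 32.7
```

```bash
python3 -m handwheel '[[[-0.1,-4,0,0,0,0,-1],[-0.1,-5,0,0,0,0,-1],[-0.1,-5,0,0,0,0,-1],[-0.1,-6,0,0,0,0,-1],[-0.1,-6,0,0,0,0,-1],[-0.1,-6,0,0,0,0,-1],[-0.1,-5,0,0,0,0,-1],[-0.1,-3,0,0,0,0,-1]]]'
python3 - <<'E'
from h import *
w=cam("wrist");save(w["image"][100:260,180:500],"w2",2)
E
```

```text
time_s: 5.3
eef_pos: [592.9, -206.2, 77.4]
ee_rot: [-0.0, 1.0, -0.014, 0.0]
force: [-2.1, 3.4, 7.7]
grip_width: 0.138
grip_force: 33.0
```

View pics/w2.png

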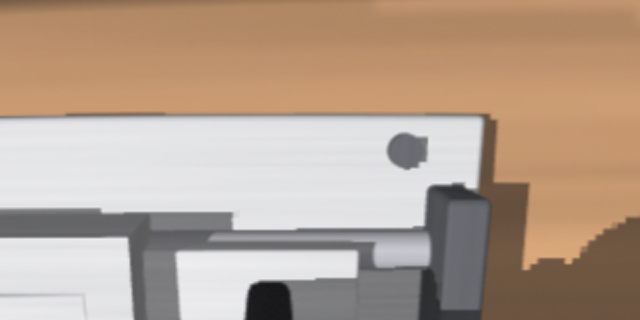

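The tail plate's edge at (358,290) still shows a gap to the stop at (428,270), so I'll creep on until the force rises.

```bash
python3 -m handwheel '[[[-0.1,-3,0,0,0,0,-1],[-0.1,-3,0,0,0,0,-1],[-0.1,-3,0,0,0,0,-1],[0,-2,0,0,0,0,-1]]]';  python3 -m handwheel '[[[-0.1,-2,0,0,0,0,-1],[0,-2,0,0,0,0,-1]]]'; python3 -m handwheel '[[[-0.1,-2,0,0,0,0,-1],[0,-2,0,0,0,0,-1]]]'
```

```text
time_s: 5.85
eef_pos: [592.7, -217.1, 77.4]
ee_rot: [-0.0, 1.0, -0.014, 0.0]
force: [-2.1, 4.5, 8.1]
grip_width: 0.135
grip_force: 32.9
time_s: 6.1
eef_pos: [592.6, -221.1, 77.4]
ee_rot: [-0.0, 1.0, -0.014, 0.0]
force: [-2.5, 3.7, 7.6]
grip_width: 0.13
grip_force: 32.9
time_s: 6.35
eef_pos: [592.5, -225.0, 77.4]
ee_rot: [-0.0, 1.0, -0.014, 0.0]
force: [-2.7, 4.9, 8.1]
grip_width: 0.13
grip_force: 32.9
```

```bash
python3 -m handwheel '[[[0,-2,0,0,0,0,-1],[0,-1,0,0,0,0,-1]]]';  python3 -m handwheel '[[[-0.1,-1,0,0,0,0,-1],[0,-1,0,0,0,0,-1]]]'; python3 -m handwheel '[[[-0.1,-1,0,0,0,0,-1],[0,-1,0,0,0,0,-1]]]'
```

```text
time_s: 6.6
eef_pos: [592.4, -226.1, 77.4]
ee_rot: [-0.002, 1.0, -0.014, -0.0]
force: [-3.2, 17.0, 11.0]
grip_width: 0.132
grip_force: 33.4
time_s: 6.85
eef_pos: [592.4, -226.1, 77.3]
ee_rot: [-0.003, 1.0, -0.013, -0.0]
force: [-2.9, 25.9, 13.4]
grip_width: 0.139
grip_force: 34.1
time_s: 7.1
eef_pos: [592.4, -226.2, 77.3]
ee_rot: [-0.005, 1.0, -0.013, -0.001]
force: [-2.2, 36.3, 17.8]
grip_width: 0.136
grip_force: 36.8
```

The carriage is against the loading stop; y has held at -226.1 while the force grew to 36 N. I'll relax, release and lift to look at the slots.

```bash
python3 -m handwheel '[[[0,2,0,0,0,0,-1],[0,2,0,0,0,0,-1],[0,1,0,0,0,0,-1]]]'; python3 -m handwheel '[[[0,0,0,0,0,0,0.3],[0,0,0,0,0,0,0.3],[0,0,0,0,0,0,0.3],[0,0,0,0,0,0,0.3],[0,0,20,0,0,0,0.3],[0,0,35,0,0,0,0.3],[0,10,40,0,0,0,0.3],[0,25,40,0,0,0,0.3]]]'; python3 -m handwheel '[[[-10,25,20,0,0,0,0.3],[-10,30,0,0,0,0,0.3],[-10,30,0,0,0,0,0.3],[-5,25,0,0,0,0,0.3],[0,5,0,0,0,0,0.3],[0,0,0,0,0,0,0.3]]]'
python3 - <<'E'
from h import *
w=cam("wrist");save(w["image"],"w3");print(w["o"]);np.set_printoptions(precision=1,suppress=True)
b=bronze(w["image"])
for x in blobs(b,150):print(x[0],x[1],cv2.minAreaRect(np.argwhere(x[2])[:,::-1].astype(np.float32)))
E
```

```text
time_s: 7.48
eef_pos: [592.5, -226.0, 77.4]
ee_rot: [-0.001, 1.0, -0.013, 0.0]
force: [-1.3, 5.4, 7.4]
grip_width: 0.136
grip_force: 33.0
time_s: 8.48
eef_pos: [591.7, -192.9, 212.4]
ee_rot: [0.0, 1.0, -0.015, -0.0]
force: [0.2, 0.2, 0.0]
grip_width: 0.65
grip_force: 0.0
time_s: 9.22
eef_pos: [557.2, -77.9, 231.3]
ee_rot: [0.0, 1.0, -0.014, 0.0]
force: [0.8, -0.1, -0.2]
grip_width: 0.654
grip_force: 0.0
[632.74483381 -80.20127751 366.4447139 ]
```

View pics/w3.png

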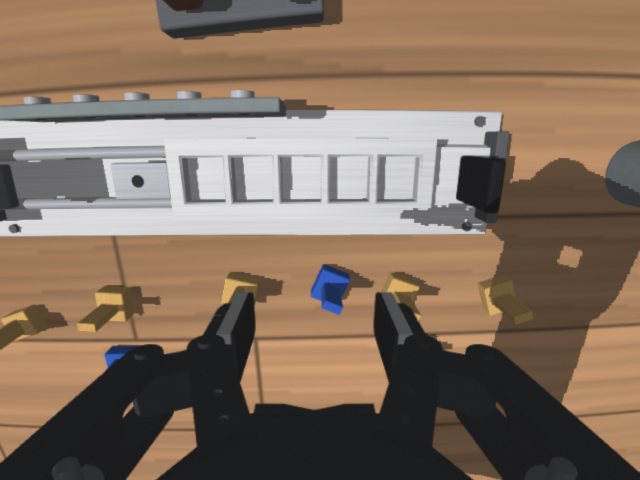

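The wrist view shows the carriage at the stop, the slots from (204,178) to (397,178), and the bronze tangs at (20,323), (113,303), (240,290), (400,293) and (497,298); blue is at (330,285). I need a finer look at the slots and the tang colours.

Run:
```python
from h import *
im=cv2.imread("pics/w3.png")[:,:,::-1].copy()
h=cv2.cvtColor(im,cv2.COLOR_RGB2HSV)
for p in [(20,318),(120,296),(240,288),(400,288),(495,300),(515,310),(300,330),(150,270)]: print(p,h[p[1],p[0]])
save(im[135:225,160:440],"w3c",2.85)
```

```text
(20, 318) [ 18 134 217]
(120, 296) [ 18 134 215]
(240, 288) [ 18 123  91]
(400, 288) [ 18 134 217]
(495, 300) [ 19 123  87]
(515, 310) [ 18 122  92]
(300, 330) [ 14 111 182]
(150, 270) [ 14 110 163]
```

View pics/w3c.png

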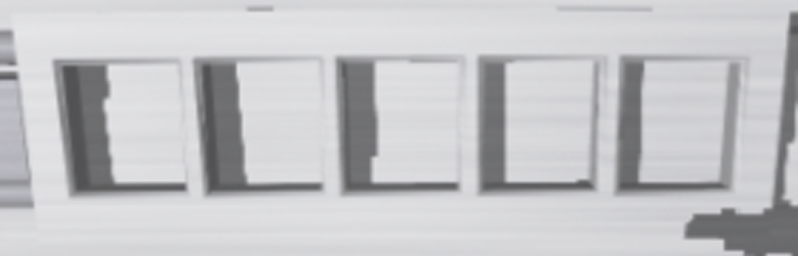

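The crop shows the five mouths, with slot 5's corners at (53,59)-(188,194) and slot 1's at (620,57)-(734,193). I'll compute the slot centres and move over the middle tang, turning to the placing yaw.

```bash
cat >> h.py <<'E'
def bronze(im):
    h=cv2.cvtColor(im,cv2.COLOR_RGB2HSV); return cv2.inRange(h,(16,114,50),(24,255,255))>0
E
python3 - <<'E'
from h import *
np.set_printoptions(precision=1,suppress=True)
w=cam("wrist")
f=lambda P:np.array(P)/2.85+[160,135]-0.25
for q in ([(53,59),(181,59),(188,194),(68,196)],[(335,57),(465,57),(461,194),(340,195)],[(620,57),(748,57),(734,193),(615,194)]):
    P=plane(w,f(q),50); print(P.mean(0),np.linalg.norm(P-np.roll(P,-1,0),axis=1))
P=plane(w,[(500.5,112),(485,234)],12);print(P)
for x in blobs(bronze(w["image"]),150):print(x[0],x[1],plane(w,[x[0]],20))
E
python3 -m handwheel '[[[-10,11,0,0,0,10,0.3],[-10,11,0,0,0,10,0.3],[-10,11,-10,0,0,10,0.3],[-10,11,-10,0,0,10,0.3],[-10,11,-10,0,0,10,0.3],[-10,11,-10,0,0,10,0.3],[-10,11,-10,0,0,10,0.3],[-10,11,-10,0,0,10,0.3]]]';python3 -m handwheel '[[[-9,7,-10,0,0,10,0.3],[0,0,0,0,0,0,0.3],[0,0,0,0,0,0,0.3]]]'
python3 - <<'E'
from h import *
np.set_printoptions(precision=1,suppress=True)
w=cam("wrist");save(w["image"],"w4");print(w["o"])
for x in blobs(bronze(w["image"]),150):print(x[0],x[1],plane(w,[x[0]],20))
E
```

```text
[599.3  25.1  50. ] [42.  44.3 41.  45.2]
[596.8 -66.9  50. ] [41.9 44.7 40.6 45.1]
[ 594.7 -158.9   50. ] [41.7 44.7 40.3 44.8]
[[ 655.9 -270.6   12. ]
 [ 527.3 -269.1   12. ]]
[238. 286.] [221 272  39  33 732] [[475.9   9.7  20. ]]
[402.3 290.3] [381 272  40  49 839] [[ 465.3 -177.    20. ]]
[502.3 299.3] [ 477  274   56   51 1584] [[ 449.6 -296.    20. ]]
[107.6 308.3] [  76  286   57   47 1594] [[450.3 168.6  20. ]]
[ 20.6 324.9] [   0  305   47   45 1254] [[428.4 288.1  20. ]]
time_s: 10.32
eef_pos: [476.9, 10.1, 170.9]
ee_rot: [0.0, 0.773, 0.634, -0.0]
force: [-0.5, 0.4, -0.4]
grip_width: 0.652
grip_force: 0.0
time_s: 10.7
eef_pos: [468.7, 16.8, 161.7]
ee_rot: [0.0, 0.718, 0.696, 0.0]
force: [-0.5, -0.4, -0.1]
grip_width: 0.649
grip_force: 0.0
[470.8  92.4 296.8]
[285.   36.7] [ 260    0   52   68 3000] [[451.8 166.3  20. ]]
[311.1 236.3] [ 288  209   47   56 1919] [[466.1  11.8  20. ]]
[310.8 395.3] [290 379  42  30 908] [[ 460.1 -157.8   20. ]]
```

View pics/w4.png

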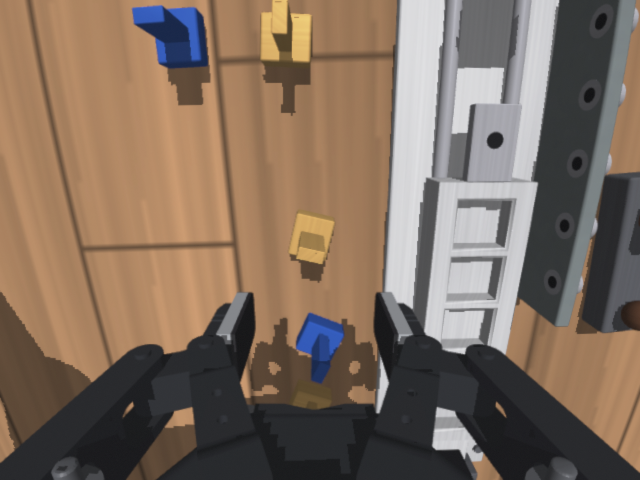

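The wrist view shows the middle bronze tang at (312,238) with its blade toward (310,255), blue just below it at (320,340), and another bronze tang at (285,35). I'll extract corners for yaw.

```bash
cat >> h.py <<'E'
def tang(c,near,pr=True):
    "corner list of the bronze blob nearest pixel `near`, cast to z=20 (foot top), and 0"
    b=min(blobs(bronze(c["image"]),150),key=lambda x:np.hypot(*(x[0]-near)))
    v=cv2.cvtColor(c["image"],cv2.COLOR_RGB2HSV)[:,:,2]
    m=(b[2]*255).astype(np.uint8)
    cnt=max(cv2.findContours(m,0,2)[0],key=cv2.contourArea); p=cv2.approxPolyDP(cnt,2.5,True)[:,0]
    return b,p,v
E
python3 - <<'E'
from h import *
np.set_printoptions(precision=1,suppress=True)
w=cam("wrist")
b,p,v=tang(w,(312,238)); print(p.tolist()); print(plane(w,p,20))
x,y,ww,hh=b[1][:4]; save(w["image"][y-5:y+hh+15,x-15:x+ww+15],"t3",8)
E
```

```text
[[299, 209], [288, 252], [297, 259], [322, 264], [332, 235], [333, 217]]
[[456.7  36.   20. ]
 [445.4  -1.9  20. ]
 [453.   -8.7  20. ]
 [474.9 -14.1  20. ]
 [484.1  12.4  20. ]
 [485.2  28.2  20. ]]
```

View pics/t3.png

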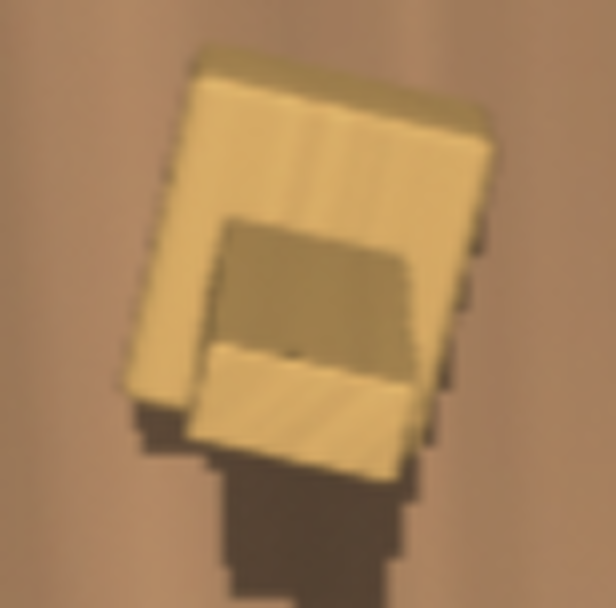

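The crop shows the foot with its near edge from (205,45) to (490,105) and the blade top from (212,342) to (396,480), wide along the first direction. That's enough to fix yaw and centre.

Run:
```python
from h import *
np.set_printoptions(precision=1,suppress=True)
w=cam("wrist");f=lambda P:np.array(P)/8+[273,204]-.45
def ev(a,z):
    P=plane(w,f(a),z);d=P[1]-P[0];return P.mean(0),np.linalg.norm(d),np.degrees(np.arctan2(d[1],d[0]))
print(ev([(205,45),(490,105)],0)); print(ev([(200,78),(492,142)],20)); print(ev([(200,78),(130,390)],20))
B=plane(w,f([(212,342),(415,385),(396,480),(190,438)]),65);print(B,B.mean(0))
# height check: foot near top edge seen here, vs top camera blade top
e=(sense()["eef_pos"]);print(e)
t=cam("top")
# top-camera view of same tang: blade-top / foot, triangulate centroid of foot top
for P in ([*B.mean(0)[:2],65],): print(proj(t,[P]),proj(t,[[P[0],P[1],0]]))
import collections
for z in (0,20): 
    a=ev([(200,78),(492,142)],z)[0];print(z,a,proj(t,[a]))
```

```text
(array([470.8,  27.9,   0. ]), np.float64(32.9987375951692), np.float64(-13.81885827477393))
(array([470.5,  28.5,  20. ]), np.float64(31.717220506366527), np.float64(-14.348794538128336))
(array([450.6,  15.2,  20. ]), np.float64(35.75862329284813), np.float64(-104.8938139619879))
[[457.7  17.7  65. ]
 [476.1  13.   65. ]
 [474.1   3.7  65. ]
 [455.3   8.4  65. ]] [465.8  10.7  65. ]
[468.5  17.1 161.6]
[[313.1 292.7]] [[313.2 293.7]]
0 [470.5  23.9   0. ] [[307.9 291.8]]
20 [470.5  28.5  20. ] [[305.9 291.4]]
```

Tang 3 is centred at (466, 10.5), with its y-axis at -14° and sizes consistent with the text. I'll rotate, descend and grasp by the blade.

```bash
python3 -m handwheel '[[[-0.3,-1,0,0,0,9.7,0],[-0.3,-1,0,0,0,9.7,0],[-0.3,-1,0,0,0,9.7,0],[-0.3,-1,0,0,0,9.7,0],[-0.3,-1,0,0,0,9.7,0],[-0.3,-1,0,0,0,9.7,0],[-0.3,-0.5,0,0,0,9.7,0],[-0.3,0,0,0,0,9.7,0]]]';python3 -m handwheel '[[[0,0,-15,0,0,0,0],[0,0,-25,0,0,0,0],[0,0,-25,0,0,0,0],[0,0,-25,0,0,0,0],[0,0,-20,0,0,0,0],[0,0,-13,0,0,0,0],[0,0,0,0,0,0,0]]]';python3 -m handwheel '[[[0,0,0,0,0,0,-1],[0,0,0,0,0,0,-1],[0,0,0,0,0,0,-1],[0,0,0,0,0,0,-1],[0,0,0,0,0,0,-1],[0,0,0,0,0,0,-1]]]' 40
python3 -m handwheel '[[[0,0,10,0,0,0,-1],[0,0,20,0,0,0,-1],[0,0,25,0,0,0,-1],[0,0,25,0,0,0,-1],[0,0,20,0,0,0,-1],[0,0,0,0,0,0,-1],[0,0,0,0,0,0,-1]]]'
python3 - <<'E'
from h import *
np.set_printoptions(precision=1,suppress=True)
w=cam("wrist");save(w["image"],"w5");
for x in blobs(bronze(w["image"]),150):print(x[0],x[1])
E
```

```text
time_s: 11.9
eef_pos: [465.8, 10.8, 161.4]
ee_rot: [0.0, 0.12, 0.993, -0.0]
force: [-0.2, -0.2, -0.4]
grip_width: 0.5
grip_force: 0.0
time_s: 12.78
eef_pos: [465.4, 11.0, 37.9]
ee_rot: [-0.001, 0.122, 0.993, 0.0]
force: [0.1, -0.3, 0.6]
grip_width: 0.502
grip_force: 0.0
time_s: 13.52
eef_pos: [466.1, 10.8, 39.0]
ee_rot: [0.001, 0.122, 0.993, -0.0]
force: [-0.9, -0.4, 7.0]
grip_width: 0.11
grip_force: 40.0
time_s: 14.4
eef_pos: [465.0, 11.1, 137.5]
ee_rot: [-0.001, 0.122, 0.993, 0.0]
force: [-0.4, -0.3, -3.3]
grip_width: 0.113
grip_force: 39.1
[631.1 112.4] [618  88  22  50 762]
[511.  176.3] [ 476  148   87   56 3393]
[ 95.3 284.2] [  49  253   82   63 3129]
[314.5 294.1] [ 277  252   76  116 4791]
[  7.4 299.2] [  0 277  23  43 527]
```

View pics/w5.png

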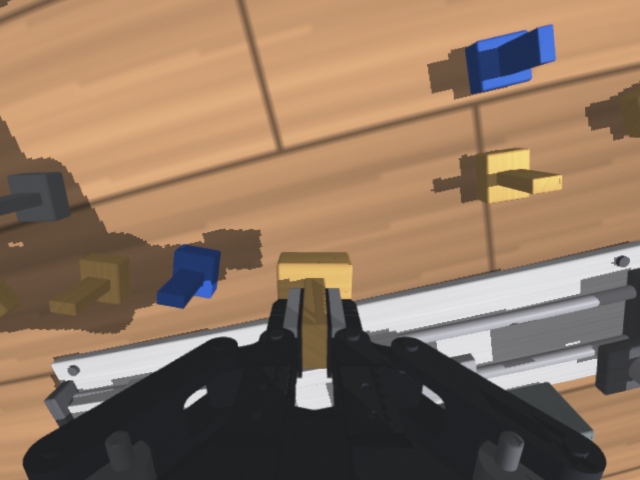

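The tang is held upright by its blade at (315,300), with its foot's outer edge at row 252 spanning 277 to 352. I'll measure the hand-eye offset from the held tang.

```bash
cat >> h.py <<'E'
def toolax(s):
    w,x,y,z=s["ee_rot"]; return R.from_quat([x,y,z,w]).as_matrix()
def held(zb=38.5):
    "foot's outer lower edge of the held tang, in tool xy (ideal [17,0]), and its length (38)"
    c=cam("wrist"); s=sense(); T=toolax(s)
    b=min(blobs(bronze(c["image"]),500),key=lambda q:np.hypot(*(q[0]-(315,295))))
    m=b[2]; r0=b[1][1]; cols=[j for j in range(640) if m[r0:r0+14,j].any()]
    top=np.array([(j,np.argmax(m[:,j])) for j in cols[6:-6]]); k=np.polyfit(top[:,0],top[:,1]-.5,1)
    ends=[(cols[0]-.5,np.polyval(k,cols[0])),(cols[-1]+.5,np.polyval(k,cols[-1]))]
    P=plane(c,ends,s["eef_pos"][2]-zb)-s["eef_pos"]; L=P@T
    return L.mean(0)[:2],np.linalg.norm(P[1]-P[0]),np.degrees(np.arctan2(*(L[1]-L[0])[:2]))
E
python3 - <<'E'
from h import *
np.set_printoptions(precision=2,suppress=True)
print(held(),sense()["eef_pos"])
E
```

```text
(array([16.74, -0.02]), np.float64(41.70580475613987), np.float64(-0.0047074095979115745)) [465.07  11.09 137.41]
```

```bash
python3 -m handwheel '[[[16.4,-9.7,0,0,0,-9.7,-1],[16.4,-9.7,0,0,0,-9.7,-1],[16.4,-9.7,0,0,0,-9.7,-1],[16.4,-9.7,0,0,0,-9.7,-1],[16.4,-9.7,0,0,0,-9.7,-1],[16.4,-9.7,0,0,0,-9.7,-1],[16.4,-9.7,0,0,0,-9.7,-1],[16.4,-9.7,0,0,0,-9.5,-1]]]';python3 -m handwheel '[[[0,0,-10,0,0,0,-1],[0,0,0,0,0,0,-1],[0,0,0,0,0,0,-1]]]'
python3 - <<'E'
from h import *
np.set_printoptions(precision=2,suppress=True)
print(held());s=sense();print(s["eef_pos"],s["ee_rot"])
w=cam("wrist");save(w["image"][0:480,180:560],"w6",1.25)
a=np.radians(88.57);u=np.array([np.cos(a),np.sin(a)]);n=np.array([u[1],-u[0]])
c=np.array([596.8,-66.9])
for k in range(3):
  o=c+46*k*u
  print([proj(w,[[*(o+i*22.3*n+j*20.5*u),50]])[0].round(1).tolist() for i,j in((-1,1),(1,1),(1,-1),(-1,-1))])
E
```

```text
time_s: 15.5
eef_pos: [596.9, -66.9, 137.1]
ee_rot: [-0.001, 0.718, 0.696, -0.0]
force: [-0.4, -0.1, -2.8]
grip_width: 0.112
grip_force: 38.9
time_s: 15.88
eef_pos: [596.3, -66.2, 128.1]
ee_rot: [-0.0, 0.715, 0.699, -0.0]
force: [0.0, 0.6, -2.0]
grip_width: 0.108
grip_force: 39.2
(array([15.89, -0.06]), np.float64(40.57592262231269), np.float64(-0.07883214852296826))
[596.47 -66.27 128.41] [-0.    0.72  0.7  -0.  ]
[[281.0, 226.7], [348.6, 226.9], [346.6, 283.9], [282.5, 283.7]]
[[279.1, 154.9], [351.0, 155.2], [348.8, 219.5], [280.8, 219.3]]
[[277.3, 74.7], [353.4, 75.0], [351.2, 146.9], [278.9, 146.6]]
```

View pics/w6.png

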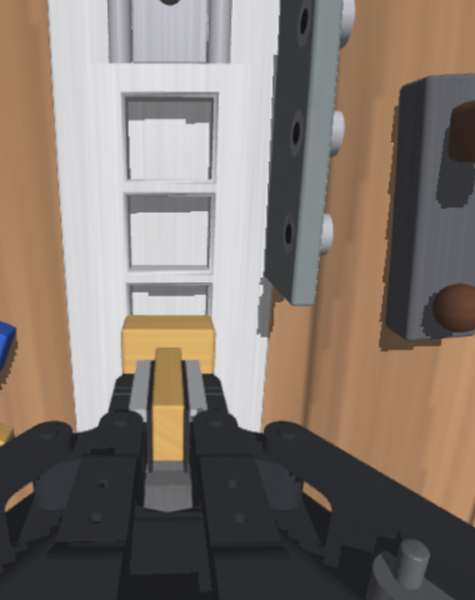

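The predicted slot corners match the view within about 1 px: slot 5 is seen at (277,74)-(354,147) against (277,75)-(353,147) predicted. The held tang is in line with slot 3. I'll shift it slightly and lower it.

```bash
python3 -m handwheel '[[[0.3,0.7,-12,0,0,0,-1],[0,0,-14,0,0,0,-1],[0,0,-8,0,0,0,-1],[0,0,-4,0,0,0,-1],[0,0,-3,0,0,0,-1]]]';python3 -m handwheel '[[[0,0,-3,0,0,0,-1],[0,0,-3,0,0,0,-1]]]';python3 -m handwheel '[[[0,0,-3,0,0,0,-1],[0,0,-2,0,0,0,-1]]]'
```

```text
time_s: 16.6
eef_pos: [597.2, -66.0, 87.2]
ee_rot: [0.0, 0.716, 0.698, 0.0]
force: [0.3, -0.5, -2.7]
grip_width: 0.114
grip_force: 39.3
time_s: 16.85
eef_pos: [597.2, -66.0, 81.3]
ee_rot: [0.0, 0.716, 0.698, 0.0]
force: [-0.8, 0.3, -2.3]
grip_width: 0.116
grip_force: 39.3
time_s: 17.1
eef_pos: [597.0, -65.9, 76.1]
ee_rot: [-0.0, 0.716, 0.698, -0.0]
force: [-0.3, -0.8, -2.8]
grip_width: 0.112
grip_force: 39.3
```

```bash
python3 -m handwheel '[[[0,0,-1.5,0,0,0,-1],[0,0,-1.5,0,0,0,-1]]]';python3 -m handwheel '[[[0,0,-1.5,0,0,0,-1],[0,0,0,0,0,0,-1]]]'
```

```text
time_s: 17.35
eef_pos: [597.1, -65.9, 73.3]
ee_rot: [0.0, 0.716, 0.698, 0.0]
force: [1.1, 0.5, -2.9]
grip_width: 0.111
grip_force: 39.3
time_s: 17.6
eef_pos: [597.2, -65.9, 73.1]
ee_rot: [0.0, 0.716, 0.698, 0.0]
force: [-4.3, 1.4, 7.2]
grip_width: 0.111
grip_force: 40.9
```

Seated at TCP z 73.1. I'll release with a small opening, lift and hover over the next tang (y about -172).

```bash
cat >> h.py <<'E'
def segs(near,zs=(0,20),lmin=9):
    c=cam("wrist"); b=min(blobs(bronze(c["image"]),150),key=lambda q:np.hypot(*(q[0]-near)))
    print("blob",b[0].round(1),b[1],"near z20",plane(c,[b[0]],20)[0].round(1))
    g=cv2.cvtColor(c["image"],cv2.COLOR_RGB2GRAY); m=cv2.dilate(b[2].astype(np.uint8),np.ones((5,5)))
    for l in cv2.createLineSegmentDetector(1).detect(g)[0][:,0]:
        l=l-0.5; mid=(l[:2]+l[2:])/2; L=np.hypot(*(l[:2]-l[2:]))
        if L<lmin or not m[int(mid[1]),int(mid[0])]: continue
        o=[]
        for z in zs:
            P=plane(c,[l[:2],l[2:]],z); d=P[1]-P[0]; o+=[P.mean(0)[:2].round(1).tolist(),round(float(np.linalg.norm(d)),1)]
        print(l.round(0).tolist(),o,round(float(np.degrees(np.arctan2(d[1],d[0]))%180),1))
    p=cv2.approxPolyDP(max(cv2.findContours(b[2].astype(np.uint8),0,2)[0],key=cv2.contourArea),2,True)[:,0]
    print("poly",p.tolist())
    return c
E
python3 -m handwheel '[[[0,0,0,0,0,0,-0.3],[0,0,0,0,0,0,-0.3],[0,0,0,0,0,0,-0.3],[0,0,15,0,0,0,-0.3],[0,0,35,0,0,0,-0.3],[0,0,40,0,0,0,-0.3],[-10,-10,0,0,0,0,-0.3],[-30,-20,0,0,0,0,0]]]';python3 -m handwheel '[[[-35,-26,0,0,0,0,0],[-35,-26,0,0,0,0,0],[-20,-20,0,0,0,0,0],[-7,-4,0,0,0,0,0],[0,0,0,0,0,0,0],[0,0,0,0,0,0,0]]]'
python3 - <<'E'
from h import *
c=segs((312,238)); print(sense()["eef_pos"])
for x in blobs(bronze(c["image"]),150): print(x[0].round(),plane(c,[x[0]],20).round())
E
```

```text
time_s: 18.6
eef_pos: [556.8, -96.0, 162.0]
ee_rot: [0.0, 0.715, 0.699, 0.0]
force: [1.0, -0.1, 0.5]
grip_width: 0.501
grip_force: 0.0
time_s: 19.35
eef_pos: [460.6, -171.4, 161.7]
ee_rot: [-0.0, 0.715, 0.699, 0.0]
force: [0.3, 0.4, 0.6]
grip_width: 0.499
grip_force: 0.0
blob [311.1 233.1] [ 285  205   54   60 2020] near z20 [ 457.9 -173.6   20. ]
[300.0, 258.0, 310.0, 264.0] [[451.5, -206.6], 10.7, [452.2, -199.1], 10.0] 148.7
[286.0, 243.0, 300.0, 249.0] [[440.4, -191.0], 14.7, [441.9, -184.6], 13.7] 155.8
[312.0, 262.0, 318.0, 244.0] [[460.7, -198.9], 19.2, [460.8, -192.0], 17.9] 73.4
[324.0, 255.0, 336.0, 223.0] [[474.9, -185.4], 32.2, [474.0, -179.4], 30.1] 68.4
[320.0, 244.0, 318.0, 254.0] [[464.8, -194.7], 10.1, [464.6, -188.1], 9.4] 80.5
[310.0, 230.0, 300.0, 258.0] [[451.5, -189.8], 28.1, [452.3, -183.4], 26.2] 70.3
[300.0, 246.0, 308.0, 222.0] [[450.9, -180.1], 24.6, [451.7, -174.4], 23.0] 71.0
[336.0, 221.0, 299.0, 208.0] [[463.8, -162.0], 36.0, [463.7, -157.6], 33.5] 158.8
[297.0, 209.0, 285.0, 241.0] [[439.2, -171.0], 31.8, [440.7, -166.0], 29.7] 67.9
[319.0, 239.0, 310.0, 236.0] [[460.6, -183.3], 8.8, [460.7, -177.4], 8.2] 158.6
[310.0, 221.0, 319.0, 224.0] [[460.8, -169.4], 8.7, [460.9, -164.5], 8.1] 159.6
[320.0, 225.0, 321.0, 240.0] [[466.1, -179.0], 14.4, [465.8, -173.4], 13.4] 92.9
[299.0, 204.0, 313.0, 209.0] [[453.5, -154.2], 13.2, [454.0, -150.2], 12.3] 159.2
poly [[298, 205], [285, 243], [300, 249], [300, 259], [312, 264], [317, 255], [326, 255], [338, 224], [334, 217]]
[ 460.57823047 -171.35424916  161.70161126]
[517.  89.] [[621. -60.  20.]]
[311. 233.] [[ 458. -174.   20.]]
[307. 354.] [[ 451. -295.   20.]]
```

```bash
cat >> h.py <<'E'
def ev(c,a,z):
    P=plane(c,np.array(a,float),z);d=P[-1]-P[0];return P.mean(0)[:2].round(1),round(float(np.linalg.norm(d)),1),round(float(np.degrees(np.arctan2(d[1],d[0]))%180),1)
E
python3 - <<'E'
from h import *
c=cam("wrist")
print("blade top",ev(c,[(300,259),(312,263.5),(319.5,239),(309.5,236)],65), ev(c,[(300,259),(309.5,236)],65),ev(c,[(300,259),(312,263.5)],65))
a=ev(c,[(298,204.5),(336,217.5)],0);print(a)
a=ev(c,[(297.5,208.5),(337.5,222)],20);print(a)
print(ev(c,[(337.5,222),(325.5,255)],20),ev(c,[(297.5,208.5),(285,242)],20))
E
```

```text
blade top (array([ 457.7, -173.3]), 19.0, 66.9) (array([ 453.7, -171.8]), 19.0, 66.9) (array([ 454.3, -182.4]), 9.5, 156.9)
(array([ 463.6, -158.6]), 36.4, 159.5)
(array([ 463.9, -158. ]), 35.8, 159.7)
(array([ 475.4, -179. ]), 31.4, 70.3) (array([ 441.1, -166.4]), 31.6, 67.8)
```

Tang 4 is centred at (457.7, -173.7) with its y-axis at 69°. Grasping it.

```bash
python3 -m handwheel '[[[-1.4,-1.2,0,0,0,-9.8,0],[-1.5,-1.1,-5,0,0,-9.8,0],[0,0,-20,0,0,0,0],[0,0,-30,0,0,0,0],[0,0,-30,0,0,0,0],[0,0,-25,0,0,0,0],[0,0,-13.7,0,0,0,0],[0,0,0,0,0,0,0]]]';python3 -m handwheel '[[[0,0,0,0,0,0,-1],[0,0,0,0,0,0,-1],[0,0,0,0,0,0,-1],[0,0,0,0,0,0,-1],[0,0,0,0,0,0,-1]]]' 40
python3 -m handwheel '[[[0,0,15,0,0,0,-1],[0,0,25,0,0,0,-1],[0,0,25,0,0,0,-1],[0,0,24,0,0,0,-1],[0,0,0,0,0,0,-1],[0,0,0,0,0,0,-1]]]'
python3 - <<'E'
from h import *
print(held());s=sense();print(s["eef_pos"],s["ee_rot"])
E
```

```text
time_s: 20.45
eef_pos: [457.2, -173.9, 37.7]
ee_rot: [-0.001, 0.824, 0.567, -0.0]
force: [0.5, 0.2, 0.9]
grip_width: 0.497
grip_force: 0.0
time_s: 21.08
eef_pos: [457.6, -174.5, 39.0]
ee_rot: [0.001, 0.824, 0.566, 0.0]
force: [-0.9, 0.9, 6.3]
grip_width: 0.109
grip_force: 40.2
time_s: 21.82
eef_pos: [456.7, -173.9, 126.4]
ee_rot: [-0.001, 0.824, 0.566, -0.0]
force: [-0.6, 0.5, -3.3]
grip_width: 0.114
grip_force: 39.5
(array([16.7137766,  0.0916272]), np.float64(42.278414690667326), np.float64(0.08513047005165782))
[ 456.65476051 -173.87680896  126.14507199] [-9.11597488e-04  8.24154470e-01  5.66364239e-01 -3.56624131e-04]
```

```bash
python3 -m handwheel '[[[20,9,0,0,0,2.8,-1],[20,9,0,0,0,2.8,-1],[20,9,0,0,0,2.8,-1],[20,9,0,0,0,2.8,-1],[20,9,0,0,0,2.8,-1],[20,9,0,0,0,2.8,-1],[19.3,8,0,0,0,2.8,-1],[0,0,0,0,0,0,-1]]]';python3 -m handwheel '[[[0,0,-8,0,0,0,-1],[0,0,-12,0,0,0,-1],[0,0,0,0,0,0,-1],[0,0,0,0,0,0,-1]]]'
python3 - <<'E'
from h import *
s=sense();print(held(),s["eef_pos"],s["ee_rot"],2*np.degrees(np.arctan2(s["ee_rot"][2],s["ee_rot"][1])))
E
```

```text
time_s: 22.88
eef_pos: [596.6, -111.6, 125.6]
ee_rot: [-0.001, 0.715, 0.699, -0.0]
force: [-0.9, 0.4, -3.7]
grip_width: 0.112
grip_force: 39.9
time_s: 23.38
eef_pos: [596.4, -112.4, 107.2]
ee_rot: [0.0, 0.716, 0.698, 0.0]
force: [0.6, 1.0, -2.9]
grip_width: 0.109
grip_force: 39.8
(array([16.47854559, -0.51639687]), np.float64(40.55048833617279), np.float64(0.013527278607604975)) [ 596.42717712 -112.37938089  107.17848241] [4.93711377e-05 7.15826619e-01 6.98278059e-01 1.63523113e-05] 88.57803057652397
```

```bash
python3 -m handwheel '[[[-0.2,0.5,-8,0,0,0,-1],[0,0,-8,0,0,0,-1],[0,0,-5,0,0,0,-1],[0,0,-4,0,0,0,-1]]]';python3 -m handwheel '[[[0,0,-4,0,0,0,-1],[0,0,-3,0,0,0,-1]]]'; python3 -m handwheel '[[[0,0,-2,0,0,0,-1],[0,0,-1.5,0,0,0,-1],[0,0,0,0,0,0,-1]]]'
```

```text
time_s: 23.92
eef_pos: [596.2, -111.7, 81.6]
ee_rot: [-0.0, 0.716, 0.698, -0.0]
force: [-0.9, 0.0, -3.0]
grip_width: 0.114
grip_force: 39.9
time_s: 24.18
eef_pos: [596.3, -111.7, 74.9]
ee_rot: [0.0, 0.716, 0.698, 0.0]
force: [-0.2, 0.4, -3.2]
grip_width: 0.113
grip_force: 39.9
time_s: 24.55
eef_pos: [596.4, -111.7, 73.0]
ee_rot: [0.0, 0.716, 0.698, 0.0]
force: [-5.0, 0.8, 7.7]
grip_width: 0.11
grip_force: 41.6
```

```bash
python3 -m handwheel '[[[0,0,0,0,0,0,-0.3],[0,0,0,0,0,0,-0.3],[0,0,0,0,0,0,-0.3],[0,0,15,0,0,0,-0.3],[0,0,35,0,0,0,-0.3],[0,0,40,0,0,0,-0.3],[-20,-20,0,0,0,0,0],[-25,-35,0,0,0,0,0]]]';python3 -m handwheel '[[[-30,-40,0,0,0,0,0],[-30,-40,0,0,0,0,0],[-25,-30,0,0,0,0,0],[-16,-15,0,0,0,0,0],[0,0,0,0,0,0,0],[0,0,0,0,0,0,0]]]'
python3 - <<'E'
from h import *
c=segs((312,238)); print(sense()["eef_pos"])
E
```

```text
time_s: 25.55
eef_pos: [551.2, -166.7, 163.1]
ee_rot: [0.001, 0.715, 0.699, 0.0]
force: [0.2, -0.8, -0.4]
grip_width: 0.501
grip_force: 0.0
time_s: 26.3
eef_pos: [450.8, -291.3, 162.2]
ee_rot: [0.0, 0.716, 0.699, 0.0]
force: [-0.5, -0.2, -1.0]
grip_width: 0.498
grip_force: 0.0
blob [314.4 232.2] [ 288  204   54   60 2013] near z20 [ 451.1 -293.    20. ]
[325.0, 248.0, 339.0, 242.0] [[466.8, -311.1], 14.1, [465.8, -304.7], 13.2] 21.7
[313.0, 262.0, 322.0, 258.0] [[453.7, -326.4], 9.6, [453.6, -318.9], 8.9] 23.5
[305.0, 240.0, 312.0, 262.0] [[444.9, -317.0], 22.6, [445.4, -310.2], 21.1] 105.9
[304.0, 253.0, 303.0, 243.0] [[440.4, -313.3], 9.9, [441.2, -306.8], 9.2] 94.5
[324.0, 256.0, 314.0, 229.0] [[455.0, -308.9], 28.5, [454.8, -302.7], 26.5] 107.0
[317.0, 221.0, 324.0, 246.0] [[456.6, -300.2], 24.7, [456.3, -294.5], 23.0] 105.5
[288.0, 222.0, 300.0, 253.0] [[432.1, -303.3], 31.5, [433.5, -297.4], 29.4] 108.5
[325.0, 207.0, 288.0, 221.0] [[444.3, -281.2], 36.4, [444.8, -276.8], 34.0] 18.3
[314.0, 234.0, 305.0, 238.0] [[446.6, -302.3], 8.9, [447.0, -296.5], 8.3] 20.5
[304.0, 223.0, 314.0, 221.0] [[446.5, -288.8], 9.7, [446.9, -283.9], 9.1] 14.4
[339.0, 240.0, 328.0, 209.0] [[468.9, -292.0], 31.8, [467.8, -286.8], 29.7] 108.7
[303.0, 239.0, 305.0, 225.0] [[441.3, -298.1], 13.6, [442.1, -292.6], 12.6] 79.8
[298.0, 213.0, 324.0, 204.0] [[448.2, -276.1], 25.0, [448.5, -272.0], 23.4] 18.4
poly [[327, 204], [294, 215], [288, 221], [300, 255], [309, 254], [313, 263], [325, 258], [325, 248], [341, 242]]
[ 450.88249291 -291.14376055  161.99923903]
```

Run:
```python
from h import *
c=cam("wrist")
print("blade top",ev(c,[(313,263),(324.5,258.5),(314.5,234),(304.5,238.5)],65), ev(c,[(324.5,258.5),(314.5,234)],65))
m,l,a=ev(c,[(288,221.5),(327.5,207.5)],20);print(m,l,a,m-17*np.array([np.cos(np.radians(a+90)),np.sin(np.radians(a+90))]))
m=(ev(c,[(288,222),(300,253)],20)[0]+ev(c,[(340,240),(328,209)],20)[0])/2;print(m)
```

```text
blade top (array([ 450.9, -292.7]), 19.9, 106.7) (array([ 454.9, -291. ]), 20.2, 110.2)
[ 445.8 -277.1] 35.6 18.6 [ 451.22230826 -293.21206297]
[ 450.8 -291.9]
```

Tang 5 is centred at (451, -293) with its y-axis at 108.5°. Grasping it.

```bash
python3 -m handwheel '[[[0.2,-0.9,0,0,0,9.9,0],[0,-0.9,-5,0,0,9.9,0],[0,0,-20,0,0,0,0],[0,0,-30,0,0,0,0],[0,0,-30,0,0,0,0],[0,0,-25,0,0,0,0],[0,0,-14,0,0,0,0],[0,0,0,0,0,0,0]]]';python3 -m handwheel '[[[0,0,0,0,0,0,-1],[0,0,0,0,0,0,-1],[0,0,0,0,0,0,-1],[0,0,0,0,0,0,-1],[0,0,0,0,0,0,-1]]]' 40
python3 -m handwheel '[[[0,0,15,0,0,0,-1],[0,0,30,0,0,0,-1],[0,0,30,0,0,0,-1],[0,0,30,0,0,0,-1],[0,0,5,0,0,0,-1],[0,0,0,0,0,0,-1]]]'
python3 - <<'E'
from h import *
print(held());s=sense();print(s["eef_pos"],s["ee_rot"])
E
```

```text
time_s: 27.4
eef_pos: [450.6, -293.1, 37.2]
ee_rot: [-0.001, 0.585, 0.811, 0.0]
force: [0.5, -0.1, 0.7]
grip_width: 0.504
grip_force: 0.0
time_s: 28.02
eef_pos: [450.9, -293.9, 38.5]
ee_rot: [0.001, 0.585, 0.811, -0.0]
force: [-0.1, 0.7, 6.1]
grip_width: 0.108
grip_force: 43.3
time_s: 28.78
eef_pos: [450.2, -293.2, 147.0]
ee_rot: [-0.0, 0.585, 0.811, 0.0]
force: [-0.6, 0.0, -3.5]
grip_width: 0.113
grip_force: 42.0
(array([16.27227859,  0.16901472]), np.float64(41.81745856064324), np.float64(0.3408425749411001))
[ 450.01499315 -293.08823643  146.4914225 ] [-1.01366125e-03  5.85003445e-01  8.11030157e-01  1.60416653e-04]
```

```bash
python3 -m handwheel '[[[8,30,0,0,0,-2.8,-1],[12,35,0,0,0,-2.8,-1],[20,35,0,0,0,-2.8,-1],[25,25,0,0,0,-2.8,-1],[30,9,0,0,0,-2.8,-1],[30,1,0,0,0,-2.8,-1],[20,0,0,0,0,-3,-1],[0,0,0,0,0,0,-1]]]';python3 -m handwheel '[[[0,0,-15,0,0,0,-1],[0,0,-20,0,0,0,-1],[0,0,-4,0,0,0,-1],[0,0,0,0,0,0,-1],[0,0,0,0,0,0,-1]]]'
python3 - <<'E'
from h import *
s=sense();print(held(),s["eef_pos"],2*np.degrees(np.arctan2(s["ee_rot"][2],s["ee_rot"][1])))
E
```

```text
time_s: 29.82
eef_pos: [595.5, -158.1, 145.7]
ee_rot: [-0.001, 0.715, 0.699, -0.0]
force: [-0.3, -0.3, -3.1]
grip_width: 0.111
grip_force: 41.9
time_s: 30.45
eef_pos: [595.7, -158.7, 109.3]
ee_rot: [0.001, 0.716, 0.698, 0.0]
force: [0.4, 0.8, -2.1]
grip_width: 0.112
grip_force: 41.8
(array([15.8657683 ,  0.13882705]), np.float64(40.63356736815964), np.float64(0.17621893476503525)) [ 595.65326897 -158.66647869  109.27059128] 88.6027525981595
```

```bash
python3 -m handwheel '[[[-0.6,0.9,-10,0,0,0,-1],[0,0,-8,0,0,0,-1],[0,0,-5,0,0,0,-1],[0,0,-4,0,0,0,-1]]]';python3 -m handwheel '[[[0,0,-4,0,0,0,-1],[0,0,-3,0,0,0,-1]]]'; python3 -m handwheel '[[[0,0,-2,0,0,0,-1],[0,0,-1,0,0,0,-1],[0,0,0,0,0,0,-1]]]'
```

```text
time_s: 31.0
eef_pos: [594.9, -157.6, 81.2]
ee_rot: [-0.0, 0.716, 0.698, -0.0]
force: [-0.3, 0.3, -3.2]
grip_width: 0.111
grip_force: 41.9
time_s: 31.25
eef_pos: [594.9, -157.6, 74.4]
ee_rot: [0.0, 0.716, 0.698, -0.0]
force: [-0.8, -0.5, -2.8]
grip_width: 0.114
grip_force: 41.9
time_s: 31.62
eef_pos: [595.0, -157.6, 72.5]
ee_rot: [0.0, 0.716, 0.698, 0.0]
force: [-3.8, 1.1, 5.7]
grip_width: 0.107
grip_force: 43.0
```

```bash
python3 -m handwheel '[[[0,0,0,0,0,0,-0.3],[0,0,0,0,0,0,-0.3],[0,0,0,0,0,0,-0.3],[0,0,15,0,0,0,-0.3],[0,0,35,0,0,0,-0.3],[0,0,40,0,0,0,-0.3],[-14,15,0,0,0,0,0],[-20,30,0,0,0,0,0]]]';python3 -m handwheel '[[[-20,40,0,0,0,0,0],[-20,40,0,0,0,0,0],[-20,40,0,0,0,0,0],[-20,40,0,0,0,0,0],[-15,40,0,0,0,0,0],[-10,40,0,0,0,0,0],[-5,25,0,0,0,0,0],[0,15,0,0,0,0,0]]]';python3 -m handwheel '[[[0,0,0,0,0,0,0],[0,0,0,0,0,0,0]]]'
python3 - <<'E'
from h import *
c=segs((312,238)); print(sense()["eef_pos"])
for x in blobs(bronze(c["image"]),150): print(x[0].round(),plane(c,[x[0]],20).round())
E
```

```text
time_s: 32.62
eef_pos: [560.8, -112.8, 162.9]
ee_rot: [0.001, 0.716, 0.698, 0.0]
force: [0.4, 0.2, 0.7]
grip_width: 0.499
grip_force: 0.0
time_s: 33.62
eef_pos: [450.9, 168.4, 162.5]
ee_rot: [0.0, 0.715, 0.699, 0.001]
force: [-0.1, 0.1, -0.2]
grip_width: 0.498
grip_force: 0.0
time_s: 33.88
eef_pos: [451.2, 166.7, 161.7]
ee_rot: [0.0, 0.716, 0.698, -0.0]
force: [0.0, 0.0, -0.7]
grip_width: 0.501
grip_force: 0.0
blob [315.1 230.7] [ 293  207   46   54 2021] near z20 [452.1 166.5  20. ]
[323.0, 249.0, 335.0, 250.0] [[464.4, 142.8], 11.8, [463.7, 149.5], 11.0] 174.5
[293.0, 247.0, 308.0, 248.0] [[437.7, 145.1], 14.0, [438.7, 151.6], 13.0] 177.3
[309.0, 259.0, 320.0, 260.0] [[450.8, 133.0], 10.7, [451.0, 140.4], 10.0] 172.4
[309.0, 245.0, 307.0, 258.0] [[445.0, 141.1], 12.8, [445.6, 147.9], 12.0] 79.2
[320.0, 259.0, 321.0, 246.0] [[456.7, 139.5], 12.2, [456.4, 146.5], 11.4] 84.1
[294.0, 213.0, 293.0, 246.0] [[432.1, 162.4], 32.3, [433.5, 167.8], 30.1] 84.7
[334.0, 246.0, 337.0, 214.0] [[470.7, 160.8], 31.2, [469.5, 166.3], 29.1] 85.3
[321.0, 234.0, 310.0, 233.0] [[452.6, 158.3], 10.4, [452.6, 164.0], 9.7] 177.3
[308.0, 233.0, 309.0, 221.0] [[446.0, 164.6], 10.7, [446.4, 169.9], 10.0] 84.1
[310.0, 220.0, 321.0, 220.0] [[452.8, 171.2], 10.2, [452.8, 176.0], 9.6] 177.9
[335.0, 212.0, 296.0, 210.0] [[453.0, 179.4], 35.1, [453.0, 183.7], 32.8] 175.9
[321.0, 221.0, 323.0, 234.0] [[458.3, 163.6], 12.1, [458.0, 168.9], 11.3] 97.3
poly [[297, 207], [294, 211], [293, 248], [307, 249], [308, 259], [321, 260], [323, 250], [335, 250], [337, 211]]
[451.16538679 166.59980138 161.6458476 ]
[278.  71.] [[427. 292.  20.]]
[315. 231.] [[452. 166.  20.]]
[464. 461.] [[ 615. -108.   20.]]
```

Tang 2 is centred at (451.8, 166.5) with its y-axis at 85.5°. Grasping it.

```bash
python3 -m handwheel '[[[0.6,0,0,0,0,-3,0],[0,0,-5,0,0,0,0],[0,0,-20,0,0,0,0],[0,0,-30,0,0,0,0],[0,0,-30,0,0,0,0],[0,0,-25,0,0,0,0],[0,0,-13.5,0,0,0,0],[0,0,0,0,0,0,0]]]';python3 -m handwheel '[[[0,0,0,0,0,0,-1],[0,0,0,0,0,0,-1],[0,0,0,0,0,0,-1],[0,0,0,0,0,0,-1],[0,0,0,0,0,0,-1]]]' 40
python3 -m handwheel '[[[0,0,15,0,0,0,-1],[0,0,30,0,0,0,-1],[0,0,30,0,0,0,-1],[0,0,20,0,0,0,-1],[0,0,0,0,0,0,-1],[0,0,0,0,0,0,-1]]]'
python3 - <<'E'
from h import *
print(held());s=sense();print(s["eef_pos"],s["ee_rot"])
E
```

```text
time_s: 34.92
eef_pos: [451.3, 167.1, 37.6]
ee_rot: [-0.0, 0.734, 0.679, -0.001]
force: [0.4, -0.1, 0.8]
grip_width: 0.502
grip_force: 0.0
time_s: 35.55
eef_pos: [452.1, 167.4, 38.9]
ee_rot: [0.001, 0.734, 0.679, 0.001]
force: [0.5, 0.5, 6.6]
grip_width: 0.109
grip_force: 40.6
time_s: 36.3
eef_pos: [450.9, 167.3, 132.4]
ee_rot: [-0.0, 0.734, 0.679, -0.001]
force: [0.7, 0.4, -2.8]
grip_width: 0.111
grip_force: 39.4
(array([15.04915704,  0.23262092]), np.float64(41.837202223726365), np.float64(0.0877902805452974))
[450.89739897 167.30826412 132.23200005] [-5.71159785e-04  7.33749732e-01  6.79419190e-01 -7.54754483e-04]
```

```bash
python3 -m handwheel '[[[10,-15,0,0,0,0.6,-1],[20,-28,0,0,0,0.5,-1],[25,-30,0,0,0,0.5,-1],[25,-30,0,0,0,0.5,-1],[25,-30,0,0,0,0.5,-1],[22,-28,0,0,0,0.5,-1],[15,-18,0,0,0,0,-1],[5.2,-7,0,0,0,0,-1]]]';python3 -m handwheel '[[[0,0,-10,0,0,0,-1],[0,0,-12,0,0,0,-1],[0,0,0,0,0,0,-1],[0,0,0,0,0,0,-1]]]'
python3 - <<'E'
from h import *
s=sense();print(held(),s["eef_pos"],2*np.degrees(np.arctan2(s["ee_rot"][2],s["ee_rot"][1])))
E
```

```text
time_s: 37.35
eef_pos: [598.7, -19.4, 131.8]
ee_rot: [-0.001, 0.715, 0.699, -0.001]
force: [0.4, 0.3, -2.7]
grip_width: 0.112
grip_force: 39.4
time_s: 37.85
eef_pos: [598.6, -18.3, 111.3]
ee_rot: [0.0, 0.715, 0.699, 0.0]
force: [0.4, -0.6, -2.4]
grip_width: 0.115
grip_force: 39.3
(array([14.70976742, -0.25901093]), np.float64(40.128628234753876), np.float64(0.0650288592077986)) [598.64091344 -18.26265547 111.25940885] 88.72263050254564
```

```bash
python3 -m handwheel '[[[-0.4,-0.3,-10,0,0,0,-1],[0,0,-10,0,0,0,-1],[0,0,-5,0,0,0,-1],[0,0,-4,0,0,0,-1]]]';python3 -m handwheel '[[[0,0,-4,0,0,0,-1],[0,0,-3,0,0,0,-1]]]'; python3 -m handwheel '[[[0,0,-2,0,0,0,-1],[0,0,-1,0,0,0,-1],[0,0,0,0,0,0,-1]]]'
```

```text
time_s: 38.4
eef_pos: [598.2, -18.9, 81.6]
ee_rot: [-0.0, 0.715, 0.699, -0.0]
force: [-0.1, -0.5, -2.3]
grip_width: 0.11
grip_force: 39.4
time_s: 38.65
eef_pos: [598.3, -18.9, 74.9]
ee_rot: [0.0, 0.715, 0.699, 0.0]
force: [-0.5, -0.1, -2.8]
grip_width: 0.108
grip_force: 39.4
time_s: 39.02
eef_pos: [598.4, -19.0, 72.9]
ee_rot: [0.0, 0.715, 0.699, 0.0]
force: [-4.1, -0.4, 4.9]
grip_width: 0.11
grip_force: 40.5
```

Seated. Release and go to the last tang, near (427, 292).

```bash
python3 -m handwheel '[[[0,0,0,0,0,0,-0.3],[0,0,0,0,0,0,-0.3],[0,0,0,0,0,0,-0.3],[0,0,15,0,0,0,-0.3],[0,0,35,0,0,0,-0.3],[0,0,40,0,0,0,-0.3],[-18,15,0,0,0,0,0],[-25,30,0,0,0,0,0]]]';python3 -m handwheel '[[[-25,40,0,0,0,0,0],[-25,40,0,0,0,0,0],[-25,45,0,0,0,0,0],[-20,45,0,0,0,0,0],[-15,40,0,0,0,0,0],[-10,30,0,0,0,0,0],[-7,18,0,0,0,0,0],[0,8,0,0,0,0,0]]]';python3 -m handwheel '[[[0,0,0,0,0,0,0],[0,0,0,0,0,0,0]]]'
python3 - <<'E'
from h import *
c=segs((312,238)); print(sense()["eef_pos"])
for x in blobs(bronze(c["image"]),150): print(x[0].round(),plane(c,[x[0]],20).round())
E
```

```text
time_s: 40.02
eef_pos: [555.2, 25.9, 163.5]
ee_rot: [0.001, 0.716, 0.698, 0.001]
force: [0.5, 0.8, -0.2]
grip_width: 0.498
grip_force: 0.0
time_s: 41.02
eef_pos: [428.1, 292.9, 163.0]
ee_rot: [0.0, 0.715, 0.699, 0.001]
force: [-0.4, -0.8, 1.0]
grip_width: 0.5
grip_force: 0.0
time_s: 41.28
eef_pos: [428.7, 291.5, 162.2]
ee_rot: [0.0, 0.715, 0.699, 0.0]
force: [0.2, 0.5, -0.6]
grip_width: 0.499
grip_force: 0.0
blob [311.4 226.7] [ 287  199   50   56 1893] near z20 [426.5 294.7  20. ]
[300.0, 254.0, 335.0, 242.0] [[431.5, 268.8], 35.0, [431.4, 275.4], 32.6] 19.7
[296.0, 243.0, 300.0, 251.0] [[413.4, 270.2], 9.3, [414.5, 276.7], 8.6] 108.8
[287.0, 215.0, 296.0, 240.0] [[407.9, 289.0], 25.3, [409.4, 294.2], 23.6] 106.1
[322.0, 220.0, 326.0, 241.0] [[437.7, 285.3], 20.6, [437.2, 290.8], 19.2] 100.7
[323.0, 244.0, 320.0, 226.0] [[435.4, 281.2], 17.2, [435.0, 286.9], 16.1] 100.0
[335.0, 239.0, 322.0, 200.0] [[441.7, 295.4], 38.9, [440.9, 300.3], 36.3] 107.2
[297.0, 239.0, 298.0, 228.0] [[413.3, 283.6], 10.9, [414.4, 289.2], 10.1] 83.9
[320.0, 202.0, 287.0, 213.0] [[419.3, 307.6], 32.3, [420.1, 311.6], 30.1] 17.5
[319.0, 234.0, 298.0, 241.0] [[423.2, 279.0], 20.7, [423.7, 284.9], 19.3] 17.3
[299.0, 227.0, 319.0, 220.0] [[424.3, 292.8], 19.3, [424.7, 297.8], 18.0] 17.2
poly [[322, 199], [296, 207], [287, 213], [300, 254], [336, 242]]
[428.61151716 291.46505155 162.18922235]
[311. 227.] [[426. 295.  20.]]
```

Tang 1 is centred at (425.8, 293.4) with its y-axis at 17.5°. Rotating and grasping.

```bash
python3 -m handwheel '[[[-1,1,0,0,0,-10.1,0],[-1,0.9,0,0,0,-10.1,0],[-0.8,0,0,0,0,-10.1,0],[0,0,0,0,0,-10.1,0],[0,0,0,0,0,-10.1,0],[0,0,0,0,0,-10.1,0],[0,0,0,0,0,-10.1,0],[0,0,0,0,0,0,0]]]';python3 -m handwheel '[[[0,0,-15,0,0,0,0],[0,0,-25,0,0,0,0],[0,0,-30,0,0,0,0],[0,0,-25,0,0,0,0],[0,0,-19,0,0,0,0],[0,0,-10,0,0,0,0],[0,0,0,0,0,0,0]]]';python3 -m handwheel '[[[0,0,0,0,0,0,-1],[0,0,0,0,0,0,-1],[0,0,0,0,0,0,-1],[0,0,0,0,0,0,-1],[0,0,0,0,0,0,-1]]]' 40
python3 -m handwheel '[[[0,0,15,0,0,0,-1],[0,0,30,0,0,0,-1],[0,0,30,0,0,0,-1],[0,0,20,0,0,0,-1],[0,0,0,0,0,0,-1],[0,0,0,0,0,0,-1]]]'
python3 - <<'E'
from h import *
print(held());s=sense();print(s["eef_pos"],2*np.degrees(np.arctan2(s["ee_rot"][2],s["ee_rot"][1])))
E
```

```text
time_s: 42.32
eef_pos: [425.7, 293.5, 162.1]
ee_rot: [0.0, 0.988, 0.157, -0.0]
force: [0.3, 0.5, 0.2]
grip_width: 0.5
grip_force: 0.0
time_s: 43.2
eef_pos: [425.2, 293.8, 37.5]
ee_rot: [0.0, 0.988, 0.157, -0.001]
force: [-0.3, 0.7, 0.1]
grip_width: 0.499
grip_force: 0.0
time_s: 43.82
eef_pos: [425.8, 294.0, 38.5]
ee_rot: [-0.0, 0.988, 0.156, 0.0]
force: [-0.8, -0.9, 6.3]
grip_width: 0.115
grip_force: 43.7
time_s: 44.58
eef_pos: [424.9, 293.8, 132.3]
ee_rot: [0.0, 0.988, 0.156, -0.001]
force: [0.3, 0.1, -2.5]
grip_width: 0.107
grip_force: 42.5
(array([16.36300926,  0.53476215]), np.float64(41.739074815147745), np.float64(-0.0734766123894975))
[424.92303133 293.75363826 132.10813324] 17.994315877416057
```

```bash
python3 -m handwheel '[[[8,-20,0,0,0,8.8,-1],[15,-35,0,0,0,8.8,-1],[20,-40,0,0,0,8.8,-1],[25,-40,0,0,0,8.8,-1],[25,-40,0,0,0,8.8,-1],[25,-35,0,0,0,8.8,-1],[25,-30,0,0,0,8.8,-1],[20,-20,0,0,0,9,-1]]]';python3 -m handwheel '[[[11.5,-7.7,0,0,0,0,-1],[0,0,-10,0,0,0,-1],[0,0,-12,0,0,0,-1],[0,0,0,0,0,0,-1],[0,0,0,0,0,0,-1]]]'
python3 - <<'E'
from h import *
s=sense();print(held(),s["eef_pos"],2*np.degrees(np.arctan2(s["ee_rot"][2],s["ee_rot"][1])))
E
```

```text
time_s: 45.62
eef_pos: [588.9, 32.5, 131.9]
ee_rot: [-0.001, 0.714, 0.7, -0.001]
force: [-0.2, 1.1, -2.8]
grip_width: 0.11
grip_force: 42.4
time_s: 46.25
eef_pos: [599.8, 26.6, 111.2]
ee_rot: [-0.0, 0.716, 0.699, -0.0]
force: [0.2, 0.9, -3.2]
grip_width: 0.113
grip_force: 42.3
(array([15.91812626, -0.03226288]), np.float64(40.58332048931795), np.float64(0.33204054033892033)) [599.83597749  26.63240211 111.17335797] 88.62044467369991
```

```bash
python3 -m handwheel '[[[-0.4,-0.3,-10,0,0,0,-1],[0,0,-10,0,0,0,-1],[0,0,-5,0,0,0,-1],[0,0,-4,0,0,0,-1]]]';python3 -m handwheel '[[[0,0,-4,0,0,0,-1],[0,0,-3,0,0,0,-1]]]'; python3 -m handwheel '[[[0,0,-2,0,0,0,-1],[0,0,-1,0,0,0,-1],[0,0,0,0,0,0,-1]]]'
```

```text
time_s: 46.8
eef_pos: [599.5, 26.0, 81.6]
ee_rot: [-0.0, 0.716, 0.698, -0.0]
force: [-0.3, -0.0, -2.9]
grip_width: 0.108
grip_force: 42.3
time_s: 47.05
eef_pos: [599.6, 26.0, 74.9]
ee_rot: [0.0, 0.716, 0.698, 0.0]
force: [-0.2, 0.2, -2.6]
grip_width: 0.109
grip_force: 42.3
time_s: 47.42
eef_pos: [599.7, 25.9, 72.6]
ee_rot: [0.0, 0.716, 0.698, 0.0]
force: [-3.0, -0.4, 2.1]
grip_width: 0.109
grip_force: 43.0
```

All five tangs are seated at a consistent depth. I'll release, lift, and move over the handle with the gripper turned back.

```bash
python3 -m handwheel '[[[0,0,0,0,0,0,-0.3],[0,0,0,0,0,0,-0.3],[0,0,0,0,0,0,-0.3],[0,0,15,0,0,0,-0.3],[0,0,40,0,0,0,-0.3],[0,0,50,0,0,0,-0.3],[0,-10,40,0,0,-5,0],[-1,-20,0,0,0,-10,0]]]';python3 -m handwheel '[[[-1,-30,0,0,0,-10,0],[-1,-30,0,0,0,-10,0],[-1,-30,0,0,0,-10,0],[-1,-30,0,0,0,-10,0],[-1,-30,0,0,0,-10,0],[-1,-30,0,0,0,-10,0],[0,-25,0,0,0,-10,0],[0,-17,0,0,0,-5,0]]]';python3 -m handwheel '[[[-50,0,10,0,0,0,0],[0,40,0,0,0,0,0],[0,0,0,0,0,0,0],[0,0,0,0,0,0,0]]]'
python3 - <<'E'
from h import *
c=cam("wrist");s=sense();print(s["eef_pos"],2*np.degrees(np.arctan2(s["ee_rot"][2],s["ee_rot"][1])))
for x in blobs(bronze(c["image"]),60): print(x[0].round(),x[1],plane(c,[x[0]],54).round(1))
b=black(c["image"]);b[300:]=0
for x in blobs(b,100): print("blk",x[0].round(),x[1],plane(c,[x[0]],100).round(1))
save(c["image"],"w7")
E
```

```text
time_s: 48.42
eef_pos: [599.8, -4.0, 221.9]
ee_rot: [0.003, 0.802, 0.598, 0.003]
force: [0.2, 0.4, -1.6]
grip_width: 0.503
grip_force: 0.0
time_s: 49.42
eef_pos: [592.4, -227.2, 218.2]
ee_rot: [0.0, 1.0, -0.015, 0.0]
force: [0.0, 0.7, -0.1]
grip_width: 0.501
grip_force: 0.0
time_s: 49.92
eef_pos: [542.8, -186.3, 227.8]
ee_rot: [0.0, 1.0, -0.012, 0.0]
force: [-0.1, -0.4, -0.3]
grip_width: 0.496
grip_force: 0.0
[ 542.76217291 -186.53770736  227.50251983] -1.4119611489781851
[154. 168.] [  37  146  215   43 6993] [[597.7 -41.3  54. ]]
[280. 166.] [ 262  146   37   42 1526] [[ 595.5 -157.6   54. ]]
blk [357. 169.] [350 144  21  55 458] [[ 595.8 -221.6  100. ]]
```

View pics/w7.png

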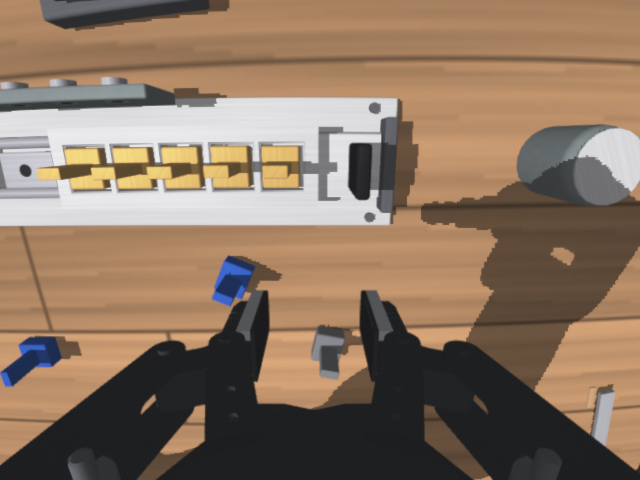

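The view shows all five tangs upright and square in their slots (blobs x 37 to 300, y 146 to 189), the handle at (360,170) at the loading stop, and the look-alikes untouched. Gripping the handle.

```bash
python3 -m handwheel '[[[25,-20,0,0,0,0,0],[24.7,-19.6,0,0,0,0,0],[0,0,-25,0,0,0,0],[0,0,-35,0,0,0,0],[0,0,-35,0,0,0,0],[0,0,-35,0,0,0,0],[0,0,-20,0,0,0,0],[0,0,0,0,0,0,0]]]';python3 -m handwheel '[[[0,0,0,0,0,0,-1],[0,0,0,0,0,0,-1],[0,0,0,0,0,0,-1],[0,0,0,0,0,0,-1],[0,0,0,0,0,0,-1]]]' 35
```

```text
time_s: 50.98
eef_pos: [591.7, -225.9, 75.6]
ee_rot: [-0.001, 1.0, -0.013, -0.001]
force: [-0.5, 0.0, 0.6]
grip_width: 0.499
grip_force: 0.0
time_s: 51.6
eef_pos: [592.8, -226.0, 78.4]
ee_rot: [0.001, 1.0, -0.012, 0.001]
force: [-0.2, -0.2, 6.8]
grip_width: 0.133
grip_force: 37.1
```

```bash
python3 -m handwheel '[[[0,1,0,0,0,0,-1],[0.1,2,0,0,0,0,-1],[0.1,3,0,0,0,0,-1],[0.1,4,0,0,0,0,-1],[0.1,4,0,0,0,0,-1],[0.1,4,0,0,0,0,-1],[0.1,4,0,0,0,0,-1],[0.1,4,0,0,0,0,-1]]]';python3 -m handwheel '[[[0.1,4,0,0,0,0,-1],[0.1,4,0,0,0,0,-1],[0.1,4,0,0,0,0,-1],[0.1,4,0,0,0,0,-1],[0.1,4,0,0,0,0,-1],[0.1,4,0,0,0,0,-1],[0.1,4,0,0,0,0,-1],[0.1,4,0,0,0,0,-1]]]';python3 -m handwheel '[[[0.1,4,0,0,0,0,-1],[0.1,4,0,0,0,0,-1],[0.1,4,0,0,0,0,-1],[0.1,4,0,0,0,0,-1],[0.1,4,0,0,0,0,-1],[0.1,4,0,0,0,0,-1],[0.1,4,0,0,0,0,-1],[0.1,4,0,0,0,0,-1]]]'
```

```text
time_s: 52.6
eef_pos: [593.4, -200.7, 78.4]
ee_rot: [0.001, 1.0, -0.012, 0.001]
force: [-1.8, -4.6, 5.8]
grip_width: 0.132
grip_force: 37.1
time_s: 53.6
eef_pos: [594.2, -168.6, 78.4]
ee_rot: [0.001, 1.0, -0.012, 0.001]
force: [-1.6, -3.8, 6.3]
grip_width: 0.131
grip_force: 37.1
time_s: 54.6
eef_pos: [595.0, -136.6, 78.4]
ee_rot: [0.001, 1.0, -0.012, 0.001]
force: [-2.1, -3.8, 6.4]
grip_width: 0.133
grip_force: 37.2
```

```bash
python3 -m handwheel '[[[0.1,4,0,0,0,0,-1],[0.1,4,0,0,0,0,-1],[0.1,4,0,0,0,0,-1],[0.1,4,0,0,0,0,-1],[0.1,4,0,0,0,0,-1],[0.1,4,0,0,0,0,-1],[0.1,4,0,0,0,0,-1],[0.1,4,0,0,0,0,-1]]]';python3 -m handwheel '[[[0.1,3,0,0,0,0,-1],[0.1,3,0,0,0,0,-1],[0,2,0,0,0,0,-1],[0,2,0,0,0,0,-1],[0,1,0,0,0,0,-1],[0,1,0,0,0,0,-1]]]'
```

```text
time_s: 55.6
eef_pos: [595.8, -104.5, 78.4]
ee_rot: [0.001, 1.0, -0.012, 0.001]
force: [-2.9, -4.1, 6.9]
grip_width: 0.137
grip_force: 37.3
time_s: 56.35
eef_pos: [596.1, -92.5, 78.4]
ee_rot: [0.001, 1.0, -0.012, 0.001]
force: [-2.1, -3.9, 6.1]
grip_width: 0.131
grip_force: 37.2
```

```bash
python3 -m handwheel '[[[0,1,0,0,0,0,-1],[0.1,1,0,0,0,0,-1],[0,1,0,0,0,0,-1],[0,1,0,0,0,0,-1],[0,1,0,0,0,0,-1],[0,0.7,0,0,0,0,-1]]]';python3 -m handwheel '[[[0,0.7,0,0,0,0,-1],[0,0.7,0,0,0,0,-1]]]';python3 -m handwheel '[[[0,0.7,0,0,0,0,-1],[0,0.7,0,0,0,0,-1]]]'
```

```text
time_s: 57.1
eef_pos: [596.2, -86.8, 78.4]
ee_rot: [0.001, 1.0, -0.012, 0.001]
force: [-1.7, -3.6, 6.2]
grip_width: 0.133
grip_force: 37.2
time_s: 57.35
eef_pos: [596.2, -86.0, 78.4]
ee_rot: [0.001, 1.0, -0.012, 0.001]
force: [-1.1, -8.4, 5.4]
grip_width: 0.132
grip_force: 37.0
time_s: 57.6
eef_pos: [596.3, -86.0, 78.5]
ee_rot: [0.003, 1.0, -0.012, 0.001]
force: [-2.1, -15.7, 4.6]
grip_width: 0.134
grip_force: 37.0
```

The carriage is fully home: 140.0 mm travelled, and y held at -86.0 as the force rose. I'll relax, release, lift, turn to 178.6° and hover by the knob.

```bash
python3 -m handwheel '[[[0,-0.8,0,0,0,0,-1],[0,-0.6,0,0,0,0,-1],[0,0,0,0,0,0,-1]]]';python3 -m handwheel '[[[0,0,0,0,0,0,0],[0,0,0,0,0,0,0],[0,0,0,0,0,0,0],[0,0,0,0,0,0,0],[0,0,15,0,0,0,0],[0,0,40,0,0,0,0],[0,0,50,0,0,0,0],[0,0,50,0,0,0,0]]]';python3 -m handwheel '[[[0,20,0,0,0,10,0],[0,20,0,0,0,10,0],[0,20,0,0,0,10,0],[0,20,0,0,0,10,0],[0,20,0,0,0,10,0],[0,20,0,0,0,10,0],[0,20,0,0,0,10,0],[0,20,0,0,0,10,0]]]';python3 -m handwheel '[[[0,20,0,0,0,10,0],[0,20,0,0,0,10,0],[0,20,0,0,0,10,0],[0,20,0,0,0,10,0],[0,20,0,0,0,10,0],[0,20,0,0,0,10,0],[0,10,0,0,0,10,0],[0,10,0,0,0,10,0]]]';python3 -m handwheel '[[[2,5,0,0,0,10,0],[0,5,0,0,0,10,0],[0,0,0,0,0,0,0],[0,0,0,0,0,0,0]]]'
python3 - <<'E'
from h import *
c=cam("wrist");s=sense();print(s["eef_pos"],2*np.degrees(np.arctan2(s["ee_rot"][2],s["ee_rot"][1])),s["joints"][5])
print("exp knob px",proj(c,[[601,224,132],[601,224,102]]))
for v in(30,45,60):
  b=black(c["image"],v)
  for x in blobs(b,150): print(v,x[0].round(),x[1],plane(c,[x[0]],132).round(1))
E
```

```text
time_s: 57.98
eef_pos: [596.3, -86.0, 78.4]
ee_rot: [0.001, 1.0, -0.012, 0.001]
force: [-2.1, -7.2, 6.1]
grip_width: 0.138
grip_force: 37.2
time_s: 58.98
eef_pos: [595.5, -84.4, 234.9]
ee_rot: [0.0, 1.0, -0.012, 0.001]
force: [0.9, -1.3, -0.0]
grip_width: 0.499
grip_force: 0.0
time_s: 59.98
eef_pos: [595.6, 76.2, 233.3]
ee_rot: [0.0, 0.772, 0.636, 0.0]
force: [-0.1, 0.4, -0.4]
grip_width: 0.501
grip_force: 0.0
time_s: 60.98
eef_pos: [595.6, 216.0, 233.2]
ee_rot: [0.0, 0.183, 0.983, 0.0]
force: [-0.1, -0.0, 0.6]
grip_width: 0.498
grip_force: 0.0
time_s: 61.48
eef_pos: [597.7, 225.3, 232.6]
ee_rot: [0.0, 0.014, 1.0, 0.0]
force: [-0.3, -0.5, 0.8]
grip_width: 0.497
grip_force: 0.0
[597.68185137 225.28014738 232.51638726] 178.43200580596167 -1.3660352123323867
exp knob px [[312.73871594 250.0956729 ]
 [312.89680515 238.54524037]]
30 [ 12. 229.] [   0  207   29   48 1082] [[578.2  -5.8 132. ]]
45 [ 12. 229.] [   0  206   30   49 1142] [[578.1  -5.5 132. ]]
45 [315. 237.] [307 217  21  62 373] [[590.9 225.8 132. ]]
45 [314. 417.] [    0   291   640   189 54713] [[759.6 220.9 132. ]]
60 [362. 193.] [357 178  18  33 268] [[559.1 260.  132. ]]
60 [ 12. 229.] [   0  205   30   50 1171] [[578.1  -5.3 132. ]]
60 [319. 247.] [ 306  217   24   63 1114] [[598.8 228.4 132. ]]
60 [314. 418.] [    0   290   640   190 57430] [[760.4 220.6 132. ]]
60 [123. 330.] [ 64 322 116  16 949] [[666.5  65.5 132. ]]
```

```bash
cat >> h.py <<'E'
def knobsegs(near,v=60,zs=(132,),lmin=8):
    c=cam("wrist"); b=min(blobs(black(c["image"],v),150),key=lambda q:np.hypot(*(q[0]-near)))
    g=cv2.cvtColor(c["image"],cv2.COLOR_RGB2GRAY); m=cv2.dilate(b[2].astype(np.uint8),np.ones((7,7)))
    for l in cv2.createLineSegmentDetector(1).detect(g)[0][:,0]:
        l=l-.5; mid=(l[:2]+l[2:])/2; L=np.hypot(*(l[:2]-l[2:]))
        if L>=lmin and m[int(mid[1]),int(mid[0])]: print(l.round(1).tolist(),[ev(c,[l[:2],l[2:]],z) for z in zs])
    p=cv2.approxPolyDP(max(cv2.findContours(b[2].astype(np.uint8),0,2)[0],key=cv2.contourArea),2,True)[:,0]
    print(p.tolist(),plane(c,p,zs[0]).round(1).tolist())
    print(g[212:286:3,300:338:2])
E
python3 - <<'E'
from h import *
knobsegs((319,247))
E
```

```text
[308.79998779296875, 276.3999938964844, 309.6000061035156, 253.8000030517578] [(array([612.9, 220.9]), 18.3, 176.5)]
[328.79998779296875, 239.89999389648438, 326.1000061035156, 277.6000061035156] [(array([608.4, 234.7]), 30.1, 175.4)]
[309.70001220703125, 254.60000610351562, 306.79998779296875, 242.1999969482422] [(array([599.6, 220.7]), 9.9, 10.6)]
[327.3999938964844, 217.60000610351562, 328.0, 233.89999389648438] [(array([582.7, 235.3]), 12.2, 1.2)]
[322.70001220703125, 280.3999938964844, 310.1000061035156, 279.79998779296875] [(array([625.3, 226.1]), 9.6, 85.7)]
[312.6000061035156, 215.5, 322.70001220703125, 215.8000030517578] [(array([574.9, 228.2]), 7.3, 86.8)]
[310.29998779296875, 223.89999389648438, 310.3999938964844, 215.10000610351562] [(array([577.6, 222.8]), 6.5, 177.5)]
[305.8999938964844, 241.60000610351562, 309.29998779296875, 231.10000610351562] [(array([590.3, 220.4]), 8.4, 160.9)]
[[313, 217], [310, 224], [311, 232], [306, 241], [312, 255], [311, 278], [325, 279], [329, 245], [328, 225], [325, 217]] [[575.8, 224.8, 132.0], [581.0, 222.5, 132.0], [587.0, 223.0, 132.0]
[... 1488 characters left out ...]
  41  42  43  45  45  46  45 181 233 233 232
  232]
 [235 235 235 235 233 122  37  42  43  44  44  45  46  45 183 234 234 234
  234]
 [232 232 232 232 230 118  36  42  43  44  44  45  46  48 184 231 231 231
  231]
 [234 234 234 234 232  96  37  43  43  44  44  45  45  48 186 233 232 232
  232]
 [216 216 216 216 212  83  36  43  44  44  44  46  46  53 170 210 211 210
  210]
 [162 163 163 163 160  66  36  42  43  43  45  45  45  49 135 165 165 165
  166]
 [174 175 174 174 172  99  37  42  43  43  44  44  46  60 158 175 176 176
  175]
 [174 175 174 173 174 171 155 122 120 120 120 105 122 166 173 173 174 173
  173]
 [171 170 170 170 170 170 170 171 171 171 172 171 172 172 170 170 170 170
  170]]
```

Run:
```python
from h import *
c=cam("wrist")
a=ev(c,[(320,225),(318.4,280)],132);print(a)
for s in([(329,226),(326.5,279)],[(311.3,226),(310.3,279)]):print(ev(c,s,132))
print(ev(c,[(310.3,279.8),(326.5,279.8)],132),sense()["eef_pos"])
```

```text
(array([603.5, 228.7]), 43.3, 177.2)
(array([603.6, 235.1]), 41.8, 176.7)
(array([603.3, 222.4]), 41.8, 177.3)
(array([625. , 227.6]), 12.4, 88.5) [597.67964694 225.3095998  232.29442115]
```

```bash
python3 -m handwheel '[[[3.1,1.7,0,0,0,-0.7,0],[3,1.7,-10,0,0,-0.7,0],[0,0,-25,0,0,0,0],[0,0,-30,0,0,0,0],[0,0,-30,0,0,0,0],[0,0,-15,0,0,0,0],[0,0,-10,0,0,0,0],[0,0,0,0,0,0,0]]]';python3 -m handwheel '[[[0,0,0,0,0,0,-1],[0,0,0,0,0,0,-1],[0,0,0,0,0,0,-1],[0,0,0,0,0,0,-1],[0,0,0,0,0,0,-1]]]' 45
```

```text
time_s: 62.62
eef_pos: [603.8, 228.9, 112.0]
ee_rot: [-0.0, 0.025, 1.0, -0.0]
force: [1.2, -0.0, -0.6]
grip_width: 0.503
grip_force: 0.0
time_s: 63.25
eef_pos: [604.1, 228.9, 112.6]
ee_rot: [0.001, 0.024, 1.0, 0.0]
force: [1.6, -0.2, 4.5]
grip_width: 0.155
grip_force: 46.9
```

```bash
python3 -m handwheel '[[[0,0,-2,0,0,0,-1],[0,0,-2,0,0,0,-1],[0,0,-2,0,0,0,-1],[0,0,-2,0,0,0,-1]]]';python3 -m handwheel '[[[0,0,-1,0,0,0,-1],[0,0,-1,0,0,0,-1]]]';python3 -m handwheel '[[[0,0,-1,0,0,0,-1],[0,0,-1,0,0,0,-1]]]'
```

```text
time_s: 63.75
eef_pos: [604.1, 228.9, 104.1]
ee_rot: [0.0, 0.024, 1.0, 0.0]
force: [3.2, -0.5, 4.2]
grip_width: 0.155
grip_force: 47.0
time_s: 64.0
eef_pos: [604.2, 228.9, 103.0]
ee_rot: [0.001, 0.024, 1.0, 0.0]
force: [-0.3, -1.4, 14.1]
grip_width: 0.157
grip_force: 48.2
time_s: 64.25
eef_pos: [604.3, 228.9, 102.9]
ee_rot: [0.001, 0.024, 1.0, 0.0]
force: [-5.2, -1.9, 26.1]
grip_width: 0.155
grip_force: 50.0
```

The plunger is at its end stop after about 10 mm, with the force rising steeply to 26 N. Now I ease off and turn clockwise.

```bash
python3 -m handwheel '[[[0,0,1,0,0,0,-1],[0,0,0,0,0,-4,-1],[0,0,0,0,0,-6,-1],[0,0,0,0,0,-6,-1],[0,0,0,0,0,-6,-1],[0,0,0,0,0,-6,-1],[0,0,0,0,0,-6,-1],[0,0,0,0,0,-6,-1]]]';python3 -c "
from rig import *
print(sense()['wrist_torque'])";python3 -m handwheel '[[[0,0,0,0,0,-6,-1],[0,0,0,0,0,-6,-1],[0,0,0,0,0,-6,-1],[0,0,0,0,0,-6,-1],[0,0,0,0,0,-5,-1],[0,0,0,0,0,-3,-1],[0,0,0,0,0,-2,-1]]]';python3 -c "
from rig import *
s=sense();print(s['wrist_torque'],s['joints'])"
```

```text
time_s: 65.25
eef_pos: [604.2, 228.9, 103.0]
ee_rot: [0.001, 0.366, 0.93, 0.0]
force: [-1.8, -1.5, 15.3]
grip_width: 0.158
grip_force: 48.6
[-0.25992519  0.13725826  0.12670042]
time_s: 66.12
eef_pos: [604.2, 229.0, 103.0]
ee_rot: [0.001, 0.622, 0.783, 0.001]
force: [-0.4, -1.0, 15.7]
grip_width: 0.155
grip_force: 48.6
[-0.16501424  0.06894263  0.04608217] [ 1.81332337e-01  6.98544179e-01  1.26206606e+00 -2.63739900e-04
  1.17897917e+00 -4.78432755e-02]
```

```bash
for i in 1 2 3; do python3 -m handwheel '[[[0,0,0,0,0,-1.5,-1],[0,0,0,0,0,0,-1]]]' | grep rot;python3 -c "
from rig import *
s=sense();print(s['wrist_torque'],s['ee_rot'])"; done
```

```text
ee_rot: [0.001, 0.631, 0.775, 0.001]
[-0.22149978  0.05523697 -0.06030469] [7.30994226e-04 6.31430551e-01 7.75431794e-01 6.76388928e-04]
ee_rot: [0.001, 0.641, 0.767, 0.001]
[-0.24224387  0.07170259  0.26813052] [8.39929415e-04 6.41263831e-01 7.67319713e-01 6.72237780e-04]
ee_rot: [0.001, 0.651, 0.759, 0.001]
[-0.2219805   0.0633753   0.69026555] [8.97256962e-04 6.50886811e-01 7.59174043e-01 5.71593744e-04]
```

The torque has risen to 0.69 N m against the end stop. I'll ease slightly, release and lift, then check the states.

```bash
python3 -m handwheel '[[[0,0,1,0,0,1.5,-1],[0,0,0.5,0,0,0,-1],[0,0,0,0,0,0,0],[0,0,0,0,0,0,0],[0,0,0,0,0,0,0],[0,0,0,0,0,0,0],[0,0,10,0,0,0,0],[0,0,20,0,0,0,0]]]';python3 -m handwheel '[[[0,0,40,0,0,0,0],[0,0,40,0,0,0,0],[-20,-10,10,0,0,0,0],[-20,-60,0,0,0,-2,0],[-20,-60,0,0,0,-2,0],[0,-20,0,0,0,-2,0],[0,0,0,0,0,0,0],[0,0,0,0,0,0,0]]]'
python3 - <<'E'
from h import *
c=cam("wrist");s=sense();print(s["eef_pos"],2*np.degrees(np.arctan2(s["ee_rot"][2],s["ee_rot"][1])))
print("knob exp",proj(c,[[604.2,228.9,122]]))
for v in(50,60):
  for x in blobs(black(c["image"],v),150):
    if x[1][1]<250: 
      r=cv2.minAreaRect(np.argwhere(x[2])[:,::-1].astype(np.float32)); print(v,x[0].round(),x[1],r,plane(c,[x[0]],122).round(1))
for x in blobs(bronze(c["image"]),60): print(x[0].round(),x[1],plane(c,[x[0]],54).round(1))
E
```

```text
time_s: 67.88
eef_pos: [603.5, 228.8, 132.9]
ee_rot: [-0.0, 0.641, 0.767, -0.0]
force: [0.6, 0.3, 0.1]
grip_width: 0.495
grip_force: 0.0
time_s: 68.88
eef_pos: [544.6, 81.4, 222.7]
ee_rot: [-0.0, 0.68, 0.733, 0.0]
force: [-0.2, 0.9, 0.1]
grip_width: 0.5
grip_force: 0.0
[544.50262823  81.48848205 222.60034616] 94.3010419853913
knob exp [[425.82966032  30.35552405]]
50 [368.   5.] [349   0  37  15 412] ((367.0, 7.0), (14.0, 36.0), 90.0) [[566.  239.6 122. ]]
50 [417.  41.] [ 398    0   37   78 1976] ((416.0, 38.5), (77.0, 36.0), 90.0) [[599.7 222.3 122. ]]
50 [449.   8.] [439   0  29  23 358] ((448.3230285644531, 5.65485954284668), (16.838903427124023, 35.55924987792969), 48.8140754699707) [[617. 243. 122.]]
50 [476. 296.] [461 249  28  98 874] ((475.66180419921875, 297.8395080566406), (11.051292419433594, 97.43890380859375), 11.54669189453125) [[675.4  48.8 122. ]]
60 [368.   6.] [349   0  38  18 464] ((367.48651123046875, 5.581081390380859), (36.332176208496094, 17.09749412536621), 9.462322235107422) [[566.3 239.3 122. ]]
60 [418.  38.] [ 398    0   38   79 2386] ((416.11041259765625, 38.81299591064453), (77.99002838134766, 36.94614791870117), 88.09085083007812) [[599.8 224.1 122. ]]
60 [449.   8.] [438   0  31  24 395] ((448.4507751464844, 5.540975570678711), (18.05320167541504, 37.130699157714844), 50.19443130493164) [[617.  242.8 122. ]]
60 [391.  74.] [375  22  46  69 202] ((385.1893310546875, 64.87495422363281), (77.41447448730469, 37.13776397705078), 61.4486083984375) [[585.7 201.3 122. ]]
60 [320. 416.] [    0   248   640   232 55884] ((319.5, 363.5), (231.0, 639.0), 90.0) [[561.9 -78.6 122. ]]
[387. 133.] [ 364  112   48   43 1705] [[601.9 166.7  54. ]]
[378. 188.] [ 356  168   46   42 1557] [[600.2 118.5  54. ]]
[369. 253.] [ 345  214   50   81 2719] [[599.5  56.3  54. ]]
[351. 321.] [340 302  25  52 656] [[590.7 -19.1  54. ]]
```

The tangs sit 140 mm further on (slot 5 at y about 166) and the knob bar now lies along y. I'll do one closer numeric check of its angle.

```bash
python3 -m handwheel '[[[20,50,0,0,0,-2,0],[20,50,0,0,0,-2,0],[10,30,0,0,0,-2,0],[8,10,0,0,0,0,0],[0,0,0,0,0,0,0],[0,0,0,0,0,0,0]]]' | grep pos
python3 - <<'E' | grep -v '^ *\[\+ *[0-9 ]*$'
from h import *
c=cam("wrist");k=proj(c,[[604.2,228.9,122]])[0];print(k.round())
b=min(blobs(black(c["image"],55),150),key=lambda q:np.hypot(*(q[0]-k)));print(b[0],b[1])
g=cv2.cvtColor(c["image"],cv2.COLOR_RGB2GRAY); m=cv2.dilate(b[2].astype(np.uint8),np.ones((7,7)))
for l in cv2.createLineSegmentDetector(1).detect(g)[0][:,0]:
    l=l-.5; mid=(l[:2]+l[2:])/2
    if np.hypot(*(l[:2]-l[2:]))>12 and m[int(mid[1]),int(mid[0])]: print(l.round(),ev(c,[l[:2],l[2:]],122))
E
```

```text
eef_pos: [602.0, 220.4, 222.4]
[317. 234.]
[316.41162228 229.94592413] [ 302  198   30   65 1239]
[336. 258. 317. 263.] (array([611. , 208.2]), 14.6, 16.0)
[322. 212. 329. 225.] (array([610.6, 240.4]), 11.2, 114.8)
[319. 198. 322. 212.] (array([607.1, 250.5]), 10.1, 100.7)
[326. 229. 330. 252.] (array([612.5, 223.9]), 17.9, 99.2)
[313. 258. 309. 246.] (array([599.7, 215.1]), 9.6, 106.4)
[307. 249. 300. 201.] (array([594.8, 235.7]), 35.7, 95.2)
```

```bash
python3 -c "
from rig import *
print(finish_job())"
```

```text
the job is handed in; nothing more can be done
None
```

I handed the job in: all five bronze tangs stand seated in their own slots, the carriage is fully home (140 mm of travel), and the plunger was pressed down first and then turned clockwise to its end stop; the mallet, tin, plane and look-alikes were left alone, and no verdict came back.

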